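# Casting flasks over the wax trees

## Robot

A 6-joint arm with a two-finger parallel gripper is mounted at the origin on the work surface. World frame = base frame: x ahead of the robot, y to its left, z up, the work surface at z = 0. Lengths are in m, angles in rad, forces in N, time in s.
With the tool pointing down it reaches from about 0.375 to 0.9 m from the base axis. Payload 3.1 kg.
Tool frame: the origin (TCP) lies midway between the tips of the shut fingers; the grasp point (between the pads) lies pinch_z behind it (pinch_z is the distance from the TCP to the grasp point, in m); y points along the fingers, z is the direction in which the jaws open and shut, and the axes are right-handed (so a half turn about y gives the same grasp; the last joint's range is limited). The gripper opens to 87 mm and grips with 3 to 60 N. Pads are 19 mm wide; open, the fingers measure 117 mm over their backs; the gripper's body (75 mm by 190 mm) begins 51 mm behind the grasp point.
Start: joints at [0.998, 0.527, 1.433, -0, 1.181, -0.178], TCP at [0.24, 0.577, 0.223] pointing down, gripper open.
Joint ranges: [-3.08, 3.08], [-0.75, 2.2], [0.22, 2.44], [-1.43, 4.57], [0, 2.65], [-2.85, 2.85]. Speed limits (rad/s): [2.79, 2.79, 3.14, 3.14, 3.14, 3.14].

## Interface

Orientations are given as a unit quaternion [x, y, z, w].
In Python, from rig import get_obs, camera, hand_in, pinch_z gives the robot as it stands. The module is installed in compiled form; this text tells all that it offers.
- The arm moves only by the tool arm_command, never from a script. Its argument "plan" is a list of rows, each a list of 2 entries, a list of its own where there are three numbers: the shift along the world's x, y, z in units of 25 mm (1.0 is 25 mm), then the turn about the world's z in units of 5 degrees (1.0 is 5 degrees). A call has 1 to 5 rows; each row is the pose to reach, as a shift and turn from the pose commanded when the call began; what a row does not reach only later rows make up. A row lasts 1/10 s, in which the tool goes at most 50 mm and 8.59 degrees, less where a joint would pass 70% of its speed; a pose out of reach is approached as far as the arm can. A call with a gripper value outside its range is refused whole. "fingers" is the opening, from -1 (shut) to 1 (fully open), set as the call begins (left out, the last holds). The fingers move at their own pace and stop on an object; "force" is the grip in N (left out, the last holds). Time passes only in rows, so rows that repeat a pose let the fingers close. It gives the time, the measured TCP pose, the force and the opening at its end, in the units of the state.
- get_obs(): the state, without advancing time (a new reading comes with each control period).
- camera(name): name is "scene" or "top"; returns a dict with "pixels" (384x512x3 uint8, red, green, blue), "camera_matrix" (3x3 intrinsics, pixels), "distortion" ([k1, k2, p1, p2, k3] as OpenCV has them; the pictures are not rectified), "R" (3x3) and "t" (3): a world point X has camera coordinates R X + t. Camera axes: x right, y down, z forward; pixel columns grow to the right and rows downward; lengths in m; the calibration is good to about 2 mm. A picture is of the moment at which its call begins. There is no depth.
- hand_in(): hands the job in, once; it reports no verdict.
The state is a dict: "time": time; "q": joint angles; "joint_velocities": joint speeds; "joint_torque": joint torques, N m; "position": TCP position; "tool_rot": TCP orientation; "ft_force": force on the tool from outside, world axes, zero at the start; "moment": the same for the moment, N m; "grip_width": finger opening in m.
Only numpy, scipy, OpenCV 4.12 (cv2) and the standard library are available. Lean on these libraries where they do the work, as an engineer would, in place of code of your own. Each camera call takes 0.05 s, during which the arm holds its last target.

## Task

Get the wax trees ready for casting: pick out the four open steel flasks and set each one upright over the wax tree of its own size (smallest flask over smallest tree, and so on up), centred around the tree and standing flat on its rubber base. Lower each flask gently all the way down rather than dropping it, do not bump the wax trees, and leave the solid steel stake and the glass jar where they stand.

Things in the scene. Friction and masses are not known exactly. Their poses are not given: they have to be found in the camera images.
- flask_smallest: Loose casting flask, the smallest of four: a plain upright steel tube with small dark drain holes, open at both ends, outside diameter 37 mm, wall 2.5 mm, height 44 mm, about 95 g. It stands on the bench. Origin: centre of its lower end; z runs up its axis.
- flask_small: Loose casting flask, the second smallest of four: a plain upright steel tube with small dark drain holes, open at both ends, outside diameter 46 mm, wall 2.5 mm, height 58 mm, about 155 g. It stands on the bench. Origin: centre of its lower end; z runs up its axis.
- flask_large: Loose casting flask, the second largest of four: a plain upright steel tube with small dark drain holes, open at both ends, outside diameter 55 mm, wall 2.5 mm, height 72 mm, about 235 g. It stands on the bench. Origin: centre of its lower end; z runs up its axis.
- flask_largest: Loose casting flask, the largest of four: a plain upright steel tube with small dark drain holes, open at both ends, outside diameter 64 mm, wall 2.5 mm, height 86 mm, about 330 g. It stands on the bench. Origin: centre of its lower end; z runs up its axis.
- wax_smallest: Blue wax tree, the smallest of four: take it as an upright cylinder 14 mm across and 32 mm tall. It stands in the middle of a round black rubber base 51 mm across and 8 mm high, which is fixed to the bench and has a flat top with a thin grey circle 39 mm across around the tree, where the 37 mm flask (flask_smallest) belongs. Neither tree nor base can move. Origin: foot of the tree, on the axis, level with the top of the base (8 mm above the bench); z up.
- wax_small: Blue wax tree, the second smallest of four: take it as an upright cylinder 20 mm across and 45 mm tall. It stands in the middle of a round black rubber base 60 mm across and 8 mm high, which is fixed to the bench and has a flat top with a thin grey circle 48 mm across around the tree, where the 46 mm flask (flask_small) belongs. Neither tree nor base can move. Origin: foot of the tree, on the axis, level with the top of the base (8 mm above the bench); z up.
- wax_large: Blue wax tree, the second largest of four: take it as an upright cylinder 26 mm across and 58 mm tall. It stands in the middle of a round black rubber base 69 mm across and 8 mm high, which is fixed to the bench and has a flat top with a thin grey circle 57 mm across around the tree, where the 55 mm flask (flask_large) belongs. Neither tree nor base can move. Origin: foot of the tree, on the axis, level with the top of the base (8 mm above the bench); z up.
- wax_largest: Blue wax tree, the largest of four: take it as an upright cylinder 32 mm across and 71 mm tall. It stands in the middle of a round black rubber base 78 mm across and 8 mm high, which is fixed to the bench and has a flat top with a thin grey circle 66 mm across around the tree, where the 64 mm flask (flask_largest) belongs. Neither tree nor base can move. Origin: foot of the tree, on the axis, level with the top of the base (8 mm above the bench); z up.
- stake: Loose solid dark steel forming stake, a cylinder 50 mm across with a rounded top, 60 mm tall, 0.85 kg. Not a flask. Origin: centre of its underside; z up.
- jar: Loose amber glass jar with a black cap and paper label, 52 mm across, 70 mm tall. Not a flask. Origin: centre of its underside; z up.

How it is judged:
By the outcome, as a careful person would: the job done as asked, in the order asked, and still so for the second after the job is handed in, with the robot touching nothing.
It also fails if it takes over 118 s, if anything falls off the work surface, if the arm or the gripper's body presses on something with over 40 N, if the wrist force passes 120 N, or if a joint passes its speed limit or range.

## Working session

There is one attempt and no reset: what is moved stays moved. The work goes in short steps, Python scripts to look and compute and a tool call to move; the robot and the scene stay as the last step left them, time stands still between calls to the robot, and variables do not carry over. Pictures are saved under pics/ and viewed, and the job is handed in when it is done.

Besides the shell and the picture viewer there is one more tool, called after "Emit:" as name(argument=value, ...), one argument or row to a line, values as JSON. arm_command: Moves the arm, as the interface text tells. Its arguments: {"type":"object","properties":{"plan":{"type":"array"},"fingers":{"type":"number"},"force":{"type":"number"}},"required":["plan"]}

```bash
mkdir -p pics; python3 - <<'E'
from rig import get_obs,camera,pinch_z
import cv2,numpy as np
np.set_printoptions(precision=4,suppress=True)
print(pinch_z,get_obs())
for n in("scene","top"):
    c=camera(n); cv2.imwrite(f"pics/{n}0.png",c["pixels"][:,:,::-1]); np.save(f"{n}.npy",c,allow_pickle=True)
    print(n,c["camera_matrix"],c["distortion"],c["R"],c["t"], -c["R"].T@c["t"])
E
```

```text
0.0187 {'time': 0.0, 'q': array([ 0.9975,  0.5285,  1.4339,  0.    ,  1.1814, -0.1785]), 'joint_velocities': array([-0.0016, -0.0007, -0.0005, -0.0013, -0.    ,  0.0002]), 'joint_torque': array([ -0.001 , -44.0045, -17.6588,   0.0631,   0.0581,  -0.0002]), 'position': array([0.2399, 0.5763, 0.2215]), 'tool_rot': array([ 0.6941, -0.139 ,  0.1384, -0.6926]), 'ft_force': array([0.7423, 0.1094, 0.657 ]), 'moment': array([ 0.0196, -0.0347,  0.011 ]), 'grip_width': 0.08720459083310302}
scene [[389.0352   0.     252.4793]
 [  0.     389.0352 192.3569]
 [  0.       0.       1.    ]] [-0.128  0.     0.     0.     0.   ] [[-0.8872  0.4607  0.0244]
 [ 0.2408  0.5076 -0.8273]
 [-0.3935 -0.7281 -0.5613]] [ 0.463  -0.0761  1.2722] [0.9297 0.7517 0.6398]
top [[439.2984   0.     256.1043]
 [  0.     439.2984 190.9033]
 [  0.       0.       1.    ]] [-0.1316  0.      0.      0.      0.    ] [[-0.0209 -0.9997 -0.0102]
 [-0.9906  0.0221 -0.1352]
 [ 0.1353  0.0073 -0.9908]] [0.0019 0.4931 1.0861] [ 0.3415 -0.0169  1.1427]
```

View pics/scene0.png

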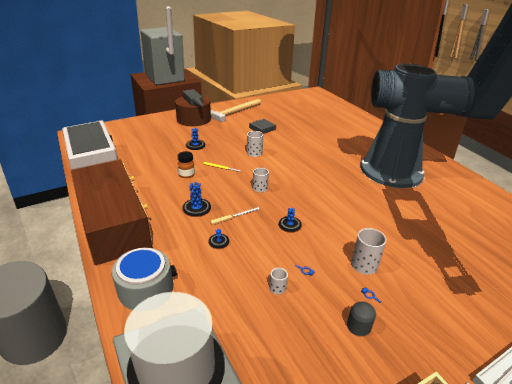

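View pics/top0.png

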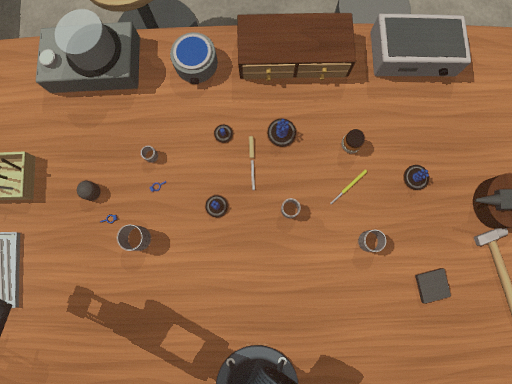

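The scene image shows the four perforated flasks at about (279,281), (261,180), (255,144) and (368,251). The trees are at (219,239), (290,222), (195,142) and (196,205). The stake is at (361,318) and the jar at (186,163). I'll crop the top view next so I can measure them.

```bash
python3 - <<'E'
import cv2,numpy as np
im=cv2.imread("pics/top0.png")
pts=[(149,153),(290,208),(373,240),(131,238),(223,133),(217,206),(416,177),(282,131)]
tiles=[cv2.resize(im[y-24:y+24,x-24:x+24],(200,200),interpolation=cv2.INTER_NEAREST) for x,y in pts]
cv2.imwrite("pics/crops.png",np.vstack([np.hstack(tiles[:4]),np.hstack(tiles[4:])]))
im=cv2.imread("pics/scene0.png")
pts=[(279,281),(261,180),(255,144),(368,251),(219,239),(290,222),(195,142),(196,202)]
tiles=[cv2.resize(im[y-28:y+28,x-28:x+28],(200,200),interpolation=cv2.INTER_NEAREST) for x,y in pts]
cv2.imwrite("pics/crops2.png",np.vstack([np.hstack(tiles[:4]),np.hstack(tiles[4:])]))
E
```

```text
(no output)
```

View pics/crops.png

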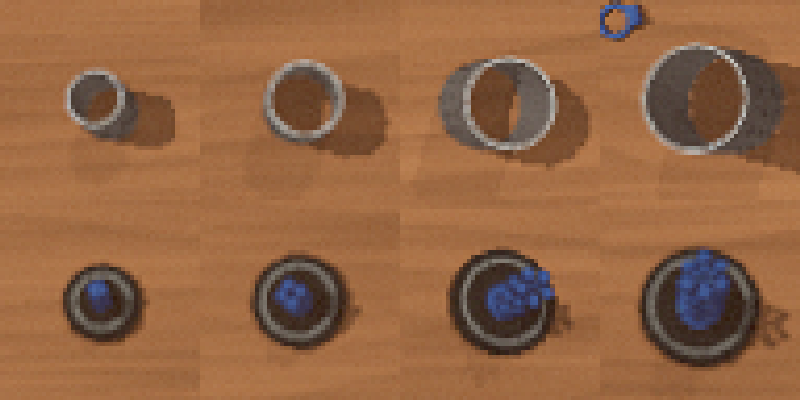

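View pics/crops2.png

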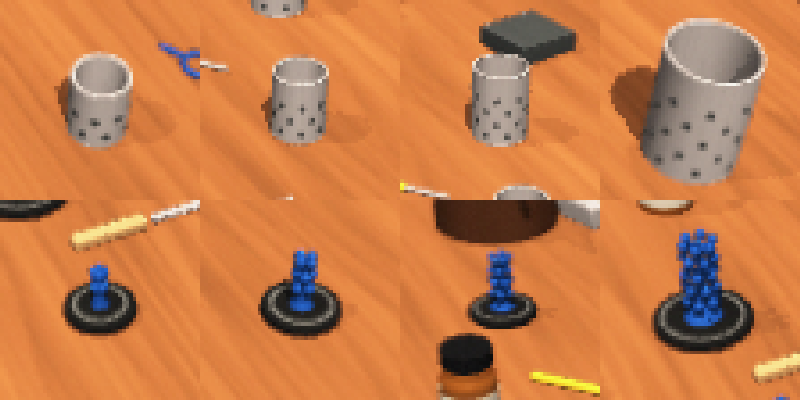

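```bash
cat > h.py <<'E'
import cv2,numpy as np
from scipy.optimize import least_squares
np.set_printoptions(precision=4,suppress=True)
def ray(c,uv):
    p=cv2.undistortPoints(np.asarray(uv,float).reshape(-1,1,2),c["camera_matrix"],np.array(c["distortion"])).reshape(-1,2)
    d=np.c_[p,np.ones(len(p))]@c["R"]; o=-c["R"].T@c["t"]; return o,d
def onplane(c,uv,z):
    o,d=ray(c,uv); return (o+d*((z-o[2])/d[:,2])[:,None])[:,:2]
def proj(c,X):
    return cv2.projectPoints(np.atleast_2d(np.asarray(X,float)),cv2.Rodrigues(c["R"])[0],c["t"],c["camera_matrix"],np.array(c["distortion"]))[0].reshape(-1,2)
def circ(P,w=None,r=None):
    w=np.ones(len(P)) if w is None else w
    c0=(P.max(0)+P.min(0))/2
    f=lambda p:w**.5*(np.hypot(*(P-p[:2]).T)-(p[2] if r is None else r))
    s=least_squares(f,[*c0,.03],loss="soft_l1",f_scale=.001)
    return s.x,np.sqrt(np.mean(s.fun**2)/w.mean())
def ring(c,uv,z,r,kind):
    """kind 'rim' bright flask rim; 'grey' circle on base. uses pixels near the expected radius"""
    im=c["pixels"].astype(float); H,W=im.shape[:2]
    u,v=np.meshgrid(np.arange(W),np.arange(H)); uvs=np.c_[u.ravel(),v.ravel()].astype(float)
    near=np.hypot(*(uvs-uv).T)<45; uvs=uvs[near]; px=im.reshape(-1,3)[near]
    P=onplane(c,uvs,z); ctr=onplane(c,[uv],z)[0]
    sat=px.max(1)-px.min(1); g=px.min(1)
    for k in range(6):
        d=np.hypot(*(P-ctr).T); m=(abs(d-r)<(.009 if k<2 else .005))&(sat<(60 if kind=='rim' else 40))
        th=(140 if kind=='rim' else 75)
        m&=g>th
        if kind=='grey': m&=px[:,2]<px[:,0]+25
        s,e=circ(P[m],g[m]-th); ctr=s[:2]
    return s,e,m.sum()
FL=dict(smallest=(37,44),small=(46,58),large=(55,72),largest=(64,86))
WX=dict(smallest=39,small=48,large=57,largest=66)
E
python3 - <<'E'
from h import *
T=np.load("top.npy",allow_pickle=True).item();S=np.load("scene.npy",allow_pickle=True).item()
ft=dict(smallest=(148,153),small=(290,208),large=(375,241),largest=(130,238))
fs=dict(smallest=(279,270),small=(260,172),large=(255,134),largest=(371,237))
wt=dict(smallest=(223,134),small=(217,206),large=(416,177),largest=(282,132))
ws=dict(smallest=(219,240),small=(290,224),large=(195,144),largest=(196,207))
for n in FL:
    for nm,c,f,w in(("top",T,ft,wt),("scene",S,fs,ws)):
        D,h=FL[n]
        print(n,nm,"rim",*ring(c,f[n],h/1e3,(D/2-1.25)/1e3,'rim'),"base",*ring(c,w[n],.008,WX[n]/2e3,'grey'))
E
```

```text
smallest top rim [0.599  0.2707 0.0166] 0.00048500416956146923 16 base [0.6548 0.0769 0.0174] 0.0010429896991404218 56
smallest scene rim [0.6019 0.2728 0.0167] 0.0013646987976257499 88 base [0.6574 0.0783 0.0178] 0.0008515163731126434 35
small top rim [ 0.4476 -0.0938  0.0217] 0.0006628356347711944 18 base [0.4605 0.0962 0.0222] 0.0009657813995390743 72
small scene rim [ 0.4514 -0.0888  0.0207] 0.001558113916449721 41 base [0.463  0.0983 0.0223] 0.0008672085028582448 36
large top rim [ 0.3592 -0.2964  0.0262] 0.0005818848513637114 43 base [ 0.5251 -0.4356  0.0266] 0.0008863726705605363 69
large scene rim [ 0.3642 -0.2916  0.0254] 0.0015560078635672924 31 base [ 0.5271 -0.4351  0.0279] 0.0018034785594324063 10
largest top rim [0.3793 0.3015 0.0307] 0.0003883045420536701 35 base [ 0.6542 -0.0793  0.0311] 0.0010045102129899084 81
largest scene rim [0.383  0.3038 0.0302] 0.0013950474970629624 122 base [ 0.6566 -0.0768  0.031 ] 0.0008100841149396732 40
```

```bash
cat >> h.py <<'E'
from scipy.spatial.transform import Rotation as Ro
from rig import get_obs,camera,pinch_z
def st():
    o=get_obs(); R=Ro.from_quat(o["tool_rot"]).as_matrix()
    yaw=np.degrees(np.arctan2(R[1,2],R[0,2]))
    print("t",round(o["time"],2),"p",o["position"],"jaw yaw",round(yaw,2),"fingerdir",R[:,1],"F",o["ft_force"],"w",round(o["grip_width"],4),"q",o["q"])
    return o,yaw
def go(x,y,zflask_grasp,yaw=None):
    o,w=st(); d=np.array([x,y,zflask_grasp-pinch_z])-o["position"]
    print("shift units",d/.025,"turn",None if yaw is None else (yaw-w)/5)
E
python3 -c "
from h import *
go(.6005,.2718,.15,0)"
```

```text
t 0.1 p [0.24   0.5764 0.2216] jaw yaw 67.38 fingerdir [-0.0011 -0.0016 -1.    ] F [-0.6245 -0.4931 -0.0461] w 0.0868 q [ 0.9975  0.5284  1.4338  0.      1.1814 -0.1785]
shift units [ 14.4202 -12.183   -3.614 ] turn -13.47608116017931
```

Emit:
arm_command(
  plan=[
    [[1.4,-1.2,0],0.5],
    [[2.9,-2.4,0],1],
    [[4.3,-3.7,0],2],
    [[5.8,-4.9,0],3],
    [[7.2,-6.1,0],4.5],
  ],
  fingers=1,
  force=15,
)

```text
time: 0.6
position: [0.4215, 0.4229, 0.2222]
tool_rot: [0.707, 0.001, -0.001, -0.707]
ft_force: [0.3, 0.5, 1.5]
grip_width: 0.087
```

Emit:
arm_command(
  plan=[
    [[1.4,-1.2,0],0],
    [[2.9,-2.4,0],0],
    [[4.3,-3.7,0],0],
    [[5.8,-4.9,0],0],
    [[7.2,-6.1,0],0],
  ],
)

```text
time: 1.1
position: [0.6015, 0.2703, 0.222]
tool_rot: [0.707, -0.001, 0.001, -0.707]
ft_force: [0.6, 0.3, -1.2]
grip_width: 0.087
```

Emit:
arm_command(
  plan=[
    [[0,0,-1],0],
    [[0,0,-2],0],
    [[0,0,-3],0],
    [[0,0,-3.6],0],
    [[0,0,-3.6],0],
  ],
)

```text
time: 1.6
position: [0.5983, 0.2714, 0.1296]
tool_rot: [0.708, -0.003, -0.001, -0.707]
ft_force: [-1.0, 0.1, 0.3]
grip_width: 0.0871
```

```bash
python3 -c "
from h import *
go(.6005,.2718,.028,90)
for n in ('scene','top'):
  cv2.imwrite(f'pics/{n}1.png',camera(n)['pixels'][:,:,::-1])"
```

```text
t 1.6 p [0.5983 0.2714 0.1296] jaw yaw 89.88 fingerdir [-0.006  -0.0016 -1.    ] F [-0.9576  0.0829  0.3351] w 0.0871 q [ 0.256   0.6792  1.4223 -0.      1.0463 -1.3127]
shift units [ 0.0877  0.0179 -4.8126] turn 0.023423008762279096
```

View pics/scene1.png

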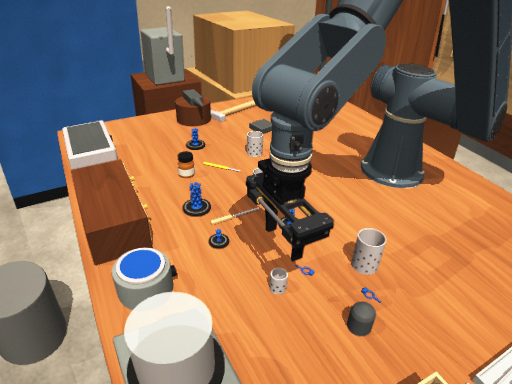

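```bash
python3 -c "
from h import *
go(.6005,.2718,.028,90)"
```

```text
t 1.7 p [0.6006 0.2722 0.1328] jaw yaw 89.9 fingerdir [ 0.0002  0.0001 -1.    ] F [ 0.5514 -0.8953  0.8031] w 0.0871 q [ 0.2563  0.6758  1.4189 -0.      1.0466 -1.3127]
shift units [-0.0035 -0.0143 -4.9381] turn 0.02059767054445274
```

The scene view shows the open gripper above the smallest flask (279,281), with both finger tips outside it. I'll descend now.

Emit:
arm_command(
  plan=[
    [[0,0,-1],0],
    [[0,0,-2],0],
    [[0,0,-3],0],
    [[0,0,-4],0],
    [[0,0,-4.9],0],
  ],
)

```text
time: 2.2
position: [0.6018, 0.2726, 0.0109]
tool_rot: [-0.707, -0.001, -0.002, 0.707]
ft_force: [-0.2, -0.5, -0.4]
grip_width: 0.0871
```

Emit:
arm_command(
  plan=[
    [[0,0,0],0],
    [[0,0,0],0],
    [[0,0,0],0],
    [[0,0,0],0],
    [[0,0,0],0],
  ],
  fingers=-1,
  force=6,
)

```text
time: 2.7
position: [0.6012, 0.2722, 0.0115]
tool_rot: [-0.707, -0.0, -0.002, 0.707]
ft_force: [0.3, -0.8, -0.4]
grip_width: 0.0549
```

Emit:
arm_command(
  plan=[
    [[0,0,0],0],
    [[0,0,0],0],
    [[0,0,0],0],
    [[0,0,0],0],
    [[0,0,0],0],
  ],
)

```text
time: 3.2
position: [0.6005, 0.2717, 0.0104]
tool_rot: [0.707, -0.001, 0.001, -0.707]
ft_force: [-0.0, -2.1, 4.6]
grip_width: 0.0378
```

Emit:
arm_command(
  plan=[
    [[0,0,0],0],
    [[0,0,0],0],
    [[0,0,0],0],
  ],
)

```text
time: 3.5
position: [0.6005, 0.2717, 0.0104]
tool_rot: [0.707, -0.001, 0.001, -0.707]
ft_force: [-0.6, -2.3, 5.6]
grip_width: 0.0377
```

Emit:
arm_command(
  plan=[
    [[0,0,0],0],
    [[0,0,0],0],
    [[0,0,0],0],
    [[0,0,0],0],
    [[0,0,0],-1],
  ],
  fingers=0.6,
)

```text
time: 4.0
position: [0.6002, 0.2721, 0.0097]
tool_rot: [-0.706, 0.032, -0.032, 0.706]
ft_force: [-0.3, 0.7, 0.9]
grip_width: 0.0666
```

Emit:
arm_command(
  plan=[
    [[0,0,0],-1.6],
    [[0,0,0],-3.2],
    [[0,0,0],-4.8],
    [[0,0,0],-6.4],
    [[0,0,0],-8],
  ],
)

```text
time: 4.5
position: [0.6002, 0.272, 0.0098]
tool_rot: [0.652, -0.273, 0.273, -0.652]
ft_force: [-0.8, 0.0, 0.3]
grip_width: 0.0693
```

Emit:
arm_command(
  plan=[
    [[0,0,0],-1.6],
    [[0,0,0],-3.2],
    [[0,0,0],-4.8],
    [[0,0,0],-6.4],
    [[0,0,0],-8],
  ],
)

```text
time: 5.0
position: [0.6002, 0.272, 0.0098]
tool_rot: [0.519, -0.48, 0.48, -0.519]
ft_force: [-0.3, -0.0, -0.0]
grip_width: 0.0695
```

Emit:
arm_command(
  plan=[
    [[0,0,0],-1],
    [[0,0,0],-1],
    [[0,0,0],-1],
    [[0,0,0],-1],
    [[0,0,0],-1],
  ],
  fingers=-1,
  force=6,
)

```text
time: 5.5
position: [0.6003, 0.2719, 0.01]
tool_rot: [-0.5, 0.5, -0.5, 0.5]
ft_force: [0.3, 0.5, -1.1]
grip_width: 0.0371
```

Emit:
arm_command(
  plan=[
    [[0,0,0],0],
    [[0,0,0],0],
    [[0,0,0],0],
    [[0,0,0],0],
  ],
)

```text
time: 5.9
position: [0.6003, 0.2719, 0.01]
tool_rot: [-0.5, 0.501, -0.5, 0.499]
ft_force: [-0.7, 0.6, 0.8]
grip_width: 0.0376
```

Emit:
arm_command(
  plan=[
    [[0,0,0],0],
    [[0,0,0],0],
    [[0,0,0],0],
  ],
  force=25,
)

```text
time: 6.2
position: [0.6003, 0.2719, 0.01]
tool_rot: [-0.5, 0.501, -0.5, 0.499]
ft_force: [0.8, -0.8, -0.8]
grip_width: 0.0369
```

```bash
python3 -c "
from h import *
st()
T=np.load('top.npy',allow_pickle=True).item()
for n in ('scene','top'):
  c=camera(n);cv2.imwrite(f'pics/{n}2.png',c['pixels'][:,:,::-1])
st()"
```

```text
t 6.2 p [0.6003 0.2719 0.01  ] jaw yaw -0.12 fingerdir [-0.0001  0.     -1.    ] F [ 0.7919 -0.8    -0.7583] w 0.0369 q [0.2561 0.8437 1.4728 0.0001 0.8252 0.2581]
t 6.3 p [0.6003 0.2719 0.01  ] jaw yaw -0.12 fingerdir [-0.0001 -0.     -1.    ] F [ 0.0985  0.3016 -1.1003] w 0.0369 q [0.2561 0.8437 1.4728 0.     0.8252 0.2581]
```

View pics/scene2.png

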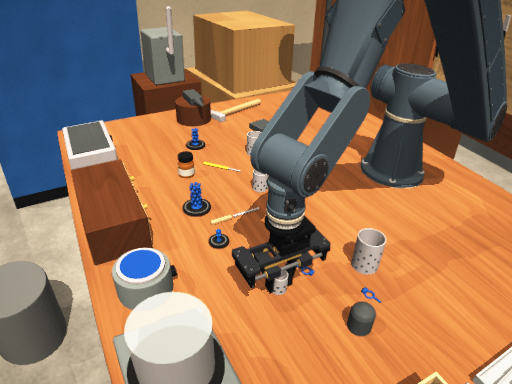

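View pics/top2.png

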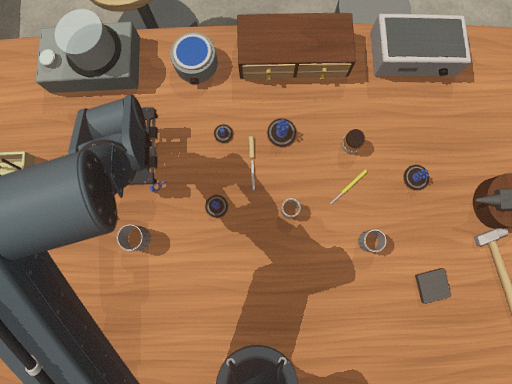

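The scene view (279,283) and top view show the smallest flask held between the fingers. I'll lift it and carry it to its tree at (0.656, 0.078).

Emit:
arm_command(
  plan=[
    [[0,0,0.3],0],
    [[0,0,1.2],0],
    [[0,0,2.2],0],
    [[0,0,3.2],0],
    [[0,0,4],0],
  ],
)

```text
time: 6.8
position: [0.6008, 0.272, 0.1121]
tool_rot: [0.499, -0.5, 0.501, -0.5]
ft_force: [0.3, -0.0, -1.2]
grip_width: 0.0369
```

Emit:
arm_command(
  plan=[
    [[0.4,-1.4,0],0],
    [[0.8,-2.9,0],0],
    [[1.3,-4.5,0],0],
    [[1.8,-6.1,0],0],
    [[2.13,-7.4,0],0],
  ],
)

```text
time: 7.3
position: [0.6545, 0.0845, 0.1108]
tool_rot: [0.499, -0.5, 0.501, -0.5]
ft_force: [0.5, 0.6, -0.4]
grip_width: 0.0372
```

Emit:
arm_command(
  plan=[
    [[0.1,-0.37,0],0],
    [[0.1,-0.37,0],0],
    [[0.1,-0.37,0],0],
    [[0.1,-0.37,0],0],
  ],
)

```text
time: 7.7
position: [0.6554, 0.0795, 0.1101]
tool_rot: [-0.5, 0.5, -0.5, 0.5]
ft_force: [1.1, 0.1, -0.5]
grip_width: 0.0369
```

```bash
python3 -c "
from h import *
go(.6561,.0776,.036,0)
for n in ('scene','top'):
  c=camera(n);cv2.imwrite(f'pics/{n}3.png',c['pixels'][:,:,::-1])
c=cv2.imread('pics/scene3.png');cv2.imwrite('pics/s3c.png',cv2.resize(c[150:270,150:310],(800,600)))"
```

```text
t 7.7 p [0.6554 0.0795 0.1101] jaw yaw -0.01 fingerdir [-0.0007  0.0005 -1.    ] F [ 1.0939  0.0774 -0.491 ] w 0.0369 q [-0.0485  0.7057  1.4305  0.0006  1.0061 -0.0486]
shift units [ 0.029  -0.0741 -3.711 ] turn 0.0029760769311133516
```

View pics/s3c.png

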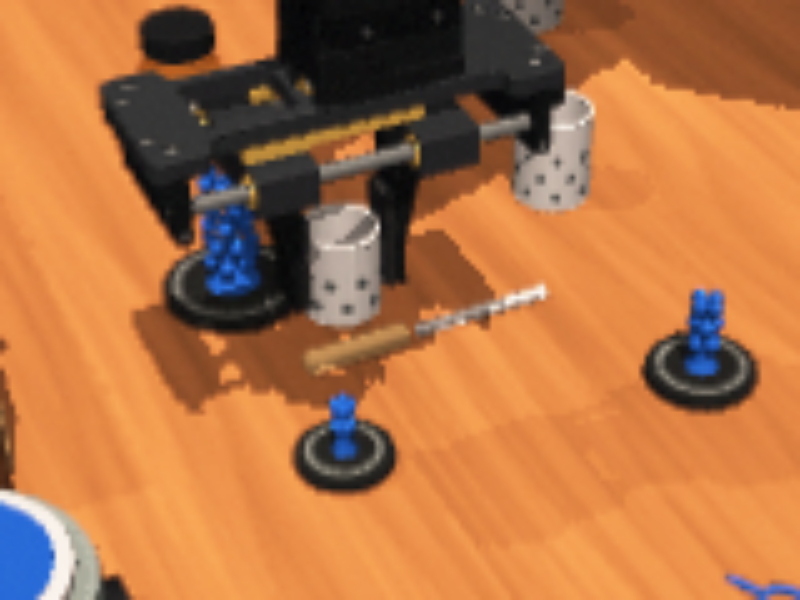

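Emit:
arm_command(
  plan=[
    [[0,0,0],0],
    [[0,0,0],0],
    [[0,0,0],0],
  ],
)

```text
time: 8.1
position: [0.656, 0.0781, 0.1101]
tool_rot: [-0.5, 0.5, -0.5, 0.5]
ft_force: [-0.2, -0.6, -0.5]
grip_width: 0.0369
```

```bash
python3 -c "
from h import *
go(.6561,.0776,.036,0)
c=camera('scene')
o=get_obs();zb=o['position'][2]-.010
uv=(218,194)
print(zb,ring(c,uv,zb+.044,.01725,'rim'))
"
```

```text
t 8.1 p [0.656  0.0781 0.1101] jaw yaw -0.09 fingerdir [-0.  0. -1.] F [-0.1628 -0.6188 -0.4507] w 0.0369 q [-0.0504  0.7061  1.4297  0.      1.0058 -0.0488]
shift units [ 0.0032 -0.0191 -3.7103] turn 0.017616640576474028
0.10002450964155495 (array([0.6546, 0.0947, 0.0173]), np.float64(0.002354311906258842), np.int64(52))
```

```bash
python3 -c "
from h import *
c=camera('scene')
print(proj(c,[[.656,.078,.144],[.656,.078,.1],[.656,.078,.008]]))
im=c['pixels'][:,:,::-1].copy()
im=cv2.resize(im[180:260,180:260],(640,640),interpolation=cv2.INTER_NEAREST)
a=np.linspace(0,2*np.pi,60)
for z,r,xy in((.144,.0185,(.656,.078)),(.1,.0185,(.656,.078)),(.008,.0195,(.6561,.0776))):
  p=proj(c,np.c_[xy[0]+r*np.cos(a),xy[1]+r*np.sin(a),a*0+z])
  for q in p: cv2.circle(im,tuple(((q-180+.5)*8).astype(int)),1,(0,255,0),-1)
cv2.imwrite('pics/s3d.png',im[:600])
"
```

```text
[[217.1823 193.372 ]
 [217.6935 209.0382]
 [218.716  239.0974]]
```

View pics/s3d.png

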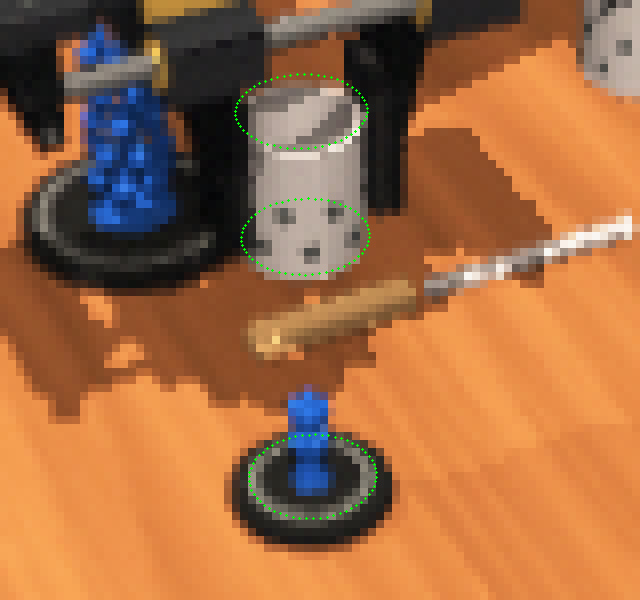

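The held flask's rim (219,194) and the grey circle (219,240) both sit within about half a pixel of where they should be. I'll lower it in stages.

Emit:
arm_command(
  plan=[
    [[0,-0.02,-0.7],0],
    [[0,-0.02,-1.4],0],
    [[0,-0.02,-2.1],0],
    [[0,-0.02,-2.7],0],
    [[0,-0.02,-3.2],0],
  ],
)

```text
time: 8.7
position: [0.6559, 0.0771, 0.029]
tool_rot: [-0.5, 0.501, -0.5, 0.499]
ft_force: [0.4, 0.1, -1.1]
grip_width: 0.0372
```

Emit:
arm_command(
  plan=[
    [[0,0,-0.15],0],
    [[0,0,-0.3],0],
    [[0,0,-0.35],0],
    [[0,0,-0.4],0],
    [[0,0,-0.4],0],
  ],
)

```text
time: 9.2
position: [0.6565, 0.0772, 0.0205]
tool_rot: [0.499, -0.5, 0.501, -0.5]
ft_force: [0.8, 0.3, -1.2]
grip_width: 0.0366
```

```bash
python3 -c "
from h import *
go(.6561,.0776,.0367,0)
for n in ('scene','top'):
  c=camera(n);cv2.imwrite(f'pics/{n}4.png',c['pixels'][:,:,::-1])
c=cv2.imread('pics/scene4.png');cv2.imwrite('pics/s4c.png',cv2.resize(c[200:270,180:260],(640,560),interpolation=cv2.INTER_NEAREST))"
```

```text
t 9.2 p [0.6565 0.0772 0.0205] jaw yaw -0.12 fingerdir [ 0.0009 -0.0001 -1.    ] F [ 0.7698  0.3309 -1.2134] w 0.0366 q [-0.0517  0.8297  1.4661 -0.      0.8449 -0.0496]
shift units [-0.014   0.0178 -0.1006] turn 0.023824235156464153
```

View pics/s4c.png

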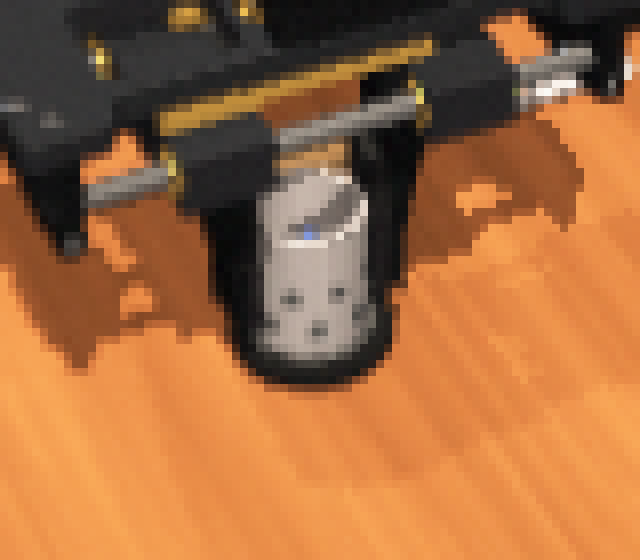

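The flask is centred on the base, with the black rim even to left and right at (219,245). The last 2.5 mm goes down slowly.

Emit:
arm_command(
  plan=[
    [[0,0.01,-0.03],0],
    [[0,0.01,-0.06],0],
    [[0,0.01,-0.08],0],
    [[0,0.01,-0.09],0],
    [[0,0.01,-0.09],0],
  ],
)

```text
time: 9.8
position: [0.6561, 0.0774, 0.018]
tool_rot: [-0.499, 0.501, -0.501, 0.499]
ft_force: [-0.6, -0.1, 0.8]
grip_width: 0.037
```

Emit:
arm_command(
  plan=[
    [[0,0,0],0],
    [[0,0,-0.01],0],
    [[0,0,-0.01],0],
    [[0,0,-0.01],0],
  ],
)

```text
time: 10.2
position: [0.6561, 0.0774, 0.018]
tool_rot: [0.499, -0.5, 0.501, -0.499]
ft_force: [-1.1, 0.5, 5.1]
grip_width: 0.0372
```

Emit:
arm_command(
  plan=[
    [[0,0,0],0],
    [[0,0,0],0],
    [[0,0,0],0],
    [[0,0,0],0],
    [[0,0,0],0],
  ],
  fingers=1,
)

```text
time: 10.7
position: [0.6561, 0.0774, 0.0173]
tool_rot: [-0.5, 0.501, -0.5, 0.499]
ft_force: [-1.1, 0.2, -0.2]
grip_width: 0.0692
```

Emit:
arm_command(
  plan=[
    [[0,0,0.5],0],
    [[0,0,1.5],0],
    [[0,0,2.8],0],
    [[0,0,4.2],0],
    [[0,0,5.6],0],
  ],
)

```text
time: 11.2
position: [0.656, 0.0774, 0.1597]
tool_rot: [0.499, -0.5, 0.501, -0.5]
ft_force: [-0.4, -0.9, -0.0]
grip_width: 0.0868
```

Emit:
arm_command(
  plan=[
    [[-1.6,-1.3,0],0],
    [[-3.2,-2.6,0],0],
    [[-4.8,-4,0],0],
    [[-6.4,-5.3,0],0],
    [[-8.2,-6.7,0],0],
  ],
)

```text
time: 11.7
position: [0.4617, -0.0821, 0.1586]
tool_rot: [0.499, -0.499, 0.501, -0.5]
ft_force: [-0.1, -0.9, -0.5]
grip_width: 0.0872
```

```bash
python3 - <<'E'
from h import *
go(.4495,-.0913,.15,0)
c=camera('top');cv2.imwrite('pics/top5.png',c['pixels'][:,:,::-1])
s=camera('scene');cv2.imwrite('pics/scene5.png',s['pixels'][:,:,::-1])
print(proj(c,[.656,.0774,.052]),proj(s,[.656,.0774,.052]))
a=np.hstack([cv2.resize(k['pixels'][v-35:v+35,u-35:u+35,::-1],(400,400),interpolation=cv2.INTER_NEAREST) for k,u,v in((c,223,132),(s,219,232))])
cv2.imwrite('pics/p5.png',a)
for k,uv in((c,proj(c,[.656,.0774,.052])[0]),(s,proj(s,[.656,.0774,.052])[0])):
    print(ring(k,uv,.052,.01725,'rim'))
E
```

```text
t 11.7 p [ 0.4617 -0.0821  0.1586] jaw yaw -0.08 fingerdir [ 0.0022 -0.0012 -1.    ] F [-0.1012 -0.8703 -0.4555] w 0.0872 q [-0.4148  0.4205  1.8831 -0.0003  0.8355 -0.4133]
shift units [-0.487  -0.3684 -1.094 ] turn 0.015111923215163229
[[221.1388 127.7761]] [[218.1355 225.0139]]
(array([0.6547, 0.0778, 0.0171]), np.float64(0.0008176176865018055), np.int64(46))
(array([0.6587, 0.082 , 0.017 ]), np.float64(0.0016279837838216649), np.int64(60))
```

View pics/p5.png

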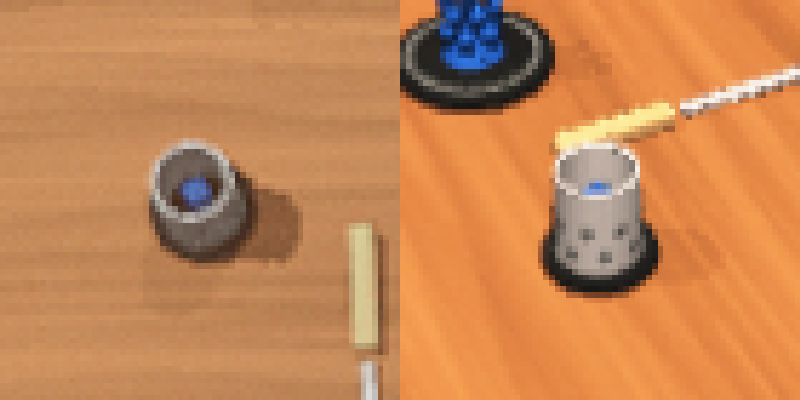

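View pics/scene5.png

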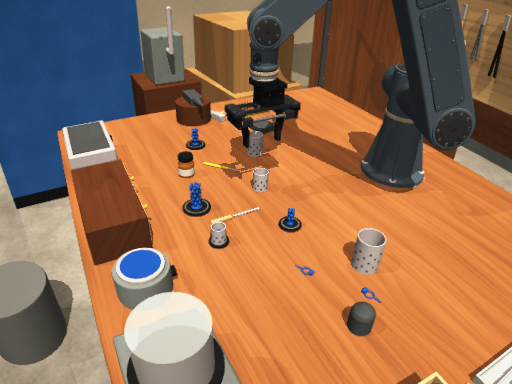

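The top view (222,131) and scene view (219,234) show the smallest flask upright, with the tree centred inside it. The fits put it within about 1 mm. Next is flask_small at about (0.449, -0.094).

Emit:
arm_command(
  plan=[
    [[-0.08,-0.14,-0.2],0],
    [[-0.08,-0.14,-0.8],0],
    [[-0.08,-0.14,-1.6],0],
    [[-0.08,-0.14,-2.2],0],
    [[-0.08,-0.14,-2.2],0],
  ],
)

```text
time: 12.3
position: [0.4611, -0.0836, 0.1011]
tool_rot: [-0.5, 0.501, -0.499, 0.5]
ft_force: [-0.8, -0.2, 0.0]
grip_width: 0.0868
```

```bash
python3 -c "
from h import *
go(.449,-.0937,.036,0)"
```

```text
t 12.3 p [ 0.4611 -0.0836  0.1011] jaw yaw -0.03 fingerdir [-0.0019  0.001  -1.    ] F [-0.8118 -0.2118  0.0305] w 0.0868 q [-0.4186  0.5283  1.9279  0.0003  0.6876 -0.4183]
shift units [-0.486  -0.4043 -3.3525] turn 0.005135164404062234
```

Emit:
arm_command(
  plan=[
    [[-0.25,-0.2,0],0],
    [[-0.49,-0.4,0],0],
    [[-0.49,-0.4,0],0],
    [[-0.49,-0.4,0],0],
  ],
)

```text
time: 12.7
position: [0.4487, -0.0949, 0.1032]
tool_rot: [0.499, -0.5, 0.501, -0.499]
ft_force: [-0.7, 0.2, 0.4]
grip_width: 0.0867
```

```bash
python3 -c "
from h import *
go(.449,-.0937,.036,0)"
```

```text
t 12.7 p [ 0.4487 -0.0949  0.1032] jaw yaw -0.16 fingerdir [ 0.0013 -0.0006 -1.    ] F [-0.686   0.1684  0.4112] w 0.0867 q [-0.4529  0.5147  1.9535  0.0001  0.6719 -0.4501]
shift units [ 0.0115  0.0478 -3.4354] turn 0.03298039150300985
```

Emit:
arm_command(
  plan=[
    [[0,0.04,-0.7],0],
    [[0,0.04,-1.5],0],
    [[0,0.04,-2.3],0],
    [[0,0.04,-3],0],
    [[0,0.04,-3.43],0],
  ],
)

```text
time: 13.2
position: [0.4486, -0.0935, 0.016]
tool_rot: [-0.499, 0.501, -0.5, 0.499]
ft_force: [0.0, 0.9, 0.1]
grip_width: 0.0871
```

Emit:
arm_command(
  plan=[
    [[0,0,0],0],
    [[0,0,0],0],
    [[0,0,0],0],
    [[0,0,0],0],
    [[0,0,0],0],
  ],
  fingers=-1,
  force=6,
)

```text
time: 13.7
position: [0.4488, -0.0936, 0.0174]
tool_rot: [0.499, -0.5, 0.501, -0.5]
ft_force: [0.1, -0.2, 0.6]
grip_width: 0.0549
```

Emit:
arm_command(
  plan=[
    [[0,0,0],0],
    [[0,0,0],0],
    [[0,0,0],0],
    [[0,0,0],0],
    [[0,0,0],0],
  ],
)

```text
time: 14.2
position: [0.4484, -0.0935, 0.0171]
tool_rot: [0.5, -0.5, 0.5, -0.5]
ft_force: [-0.5, -0.1, 5.5]
grip_width: 0.0455
```

Emit:
arm_command(
  plan=[
    [[0,0,0],0],
    [[0,0,0],0],
    [[0,0,0],0],
    [[0,0,0],0],
    [[0,0,0],-1],
  ],
  fingers=0.6,
)

```text
time: 14.7
position: [0.4485, -0.0935, 0.0167]
tool_rot: [-0.477, 0.522, -0.522, 0.477]
ft_force: [0.5, -0.2, -0.4]
grip_width: 0.0685
```

Emit:
arm_command(
  plan=[
    [[0,0,0],-1.6],
    [[0,0,0],-3.2],
    [[0,0,0],-4.8],
    [[0,0,0],-6.4],
    [[0,0,0],-8],
  ],
)

```text
time: 15.2
position: [0.4485, -0.0935, 0.0167]
tool_rot: [-0.268, 0.654, -0.654, 0.268]
ft_force: [-0.1, -1.0, 0.3]
grip_width: 0.0699
```

Emit:
arm_command(
  plan=[
    [[0,0,0],-1.6],
    [[0,0,0],-3.2],
    [[0,0,0],-4.8],
    [[0,0,0],-6.4],
    [[0,0,0],-8],
  ],
)

```text
time: 15.7
position: [0.4485, -0.0935, 0.0167]
tool_rot: [-0.028, 0.707, -0.707, 0.028]
ft_force: [-0.1, 0.1, -1.2]
grip_width: 0.0694
```

Emit:
arm_command(
  plan=[
    [[0,0,0],-1],
    [[0,0,0],-1],
    [[0,0,0],-1],
    [[0,0,0],-1],
    [[0,0,0],-1],
  ],
  fingers=-1,
  force=6,
)

```text
time: 16.2
position: [0.4485, -0.0936, 0.0168]
tool_rot: [-0.0, -0.707, 0.707, 0.0]
ft_force: [0.4, -0.3, -0.9]
grip_width: 0.0465
```

Emit:
arm_command(
  plan=[
    [[0,0,0],0],
    [[0,0,0],0],
    [[0,0,0],0],
    [[0,0,0],0],
  ],
)

```text
time: 16.6
position: [0.4485, -0.0935, 0.0168]
tool_rot: [-0.001, -0.707, 0.707, 0.001]
ft_force: [0.6, -0.3, -0.4]
grip_width: 0.0467
```

Emit:
arm_command(
  plan=[
    [[0,0,0],0],
    [[0,0,0],0],
    [[0,0,0],0],
  ],
  force=25,
)

```text
time: 16.9
position: [0.4485, -0.0935, 0.0168]
tool_rot: [0.001, 0.707, -0.707, -0.001]
ft_force: [0.1, -0.4, -0.7]
grip_width: 0.0455
```

```bash
python3 -c "
from h import *
go(.4618,.0970,.044)
c=camera('scene');cv2.imwrite('pics/scene6.png',c['pixels'][:,:,::-1])"
```

```text
t 16.9 p [ 0.4485 -0.0935  0.0168] jaw yaw -90.12 fingerdir [ 0.  0. -1.] F [ 0.096  -0.4185 -0.707 ] w 0.0455 q [-0.4502  0.6979  1.9962  0.0001  0.4475  1.1226]
shift units [0.5319 7.6192 0.341 ] turn None
```

View pics/scene6.png

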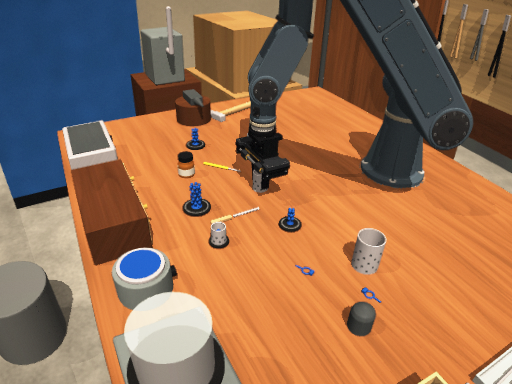

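flask_small is held in the fingers at (262,180). I'll lift it and carry it to its tree.

Emit:
arm_command(
  plan=[
    [[0,0,0.3],0],
    [[0,0,1.2],0],
    [[0,0,2.2],0],
    [[0,0,3.2],0],
    [[0,0,4],0],
  ],
)

```text
time: 17.45
position: [0.4482, -0.0933, 0.1184]
tool_rot: [-0.001, -0.707, 0.707, 0.001]
ft_force: [0.3, -0.5, -1.8]
grip_width: 0.046
```

Emit:
arm_command(
  plan=[
    [[0.1,1.2,0],0],
    [[0.2,2.6,0],0],
    [[0.3,4.1,0],0],
    [[0.4,5.6,0],0],
    [[0.5,6.8,0],0],
  ],
)

```text
time: 17.95
position: [0.4601, 0.0784, 0.1172]
tool_rot: [0.0, 0.707, -0.707, -0.001]
ft_force: [1.1, -0.7, -1.8]
grip_width: 0.0459
```

Emit:
arm_command(
  plan=[
    [[0.03,0.5,0],0],
    [[0.03,0.82,0],0],
    [[0.03,0.82,0],0],
    [[0.03,0.82,0],0],
    [[0.03,0.82,0],0],
  ],
)

```text
time: 18.45
position: [0.4618, 0.096, 0.1168]
tool_rot: [-0.001, -0.707, 0.707, 0.001]
ft_force: [-0.6, 0.9, -2.2]
grip_width: 0.0457
```

```bash
python3 -c "
from h import *
go(.4618,.0968,.0248+pinch_z)
s=camera('scene');cv2.imwrite('pics/p7.png',cv2.resize(s['pixels'][150:250,230:350,::-1],(720,600),interpolation=cv2.INTER_NEAREST))"
```

```text
t 18.45 p [0.4618 0.096  0.1168] jaw yaw -90.21 fingerdir [-0.0002 -0.0002 -1.    ] F [-0.6338  0.9411 -2.2374] w 0.0457 q [-0.0325  0.5003  1.9107 -0.0003  0.7307  1.5422]
shift units [ 0.0005  0.0334 -3.6794] turn None
```

View pics/p7.png

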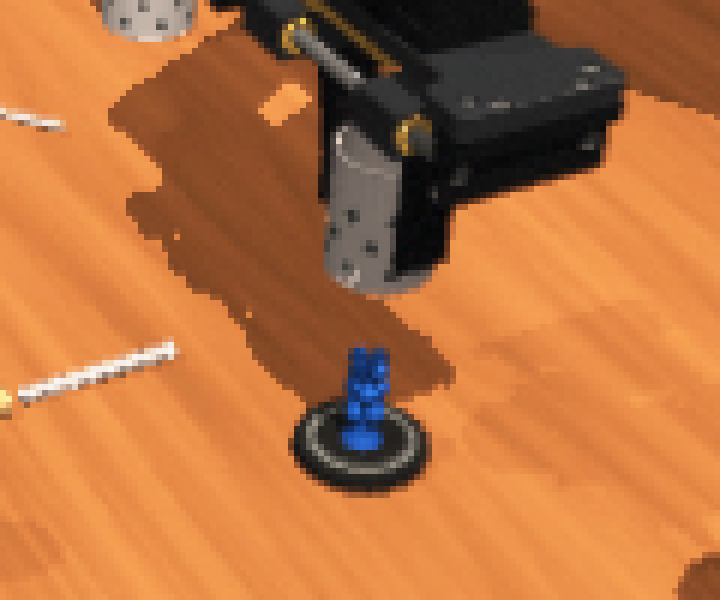

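```bash
python3 -c "
from h import *
st()
s=camera('scene')
print((proj(s,[[.4618,.096,.158],[.4618,.096,.1],[.4618,.0968,.008]])-[230,150])*6)
im=cv2.resize(s['pixels'][150:250,230:350,::-1],(720,600),interpolation=cv2.INTER_NEAREST)
a=np.linspace(0,2*np.pi,80)
for z,r,xy in((.158,.023,(.4618,.0965)),(.1,.023,(.4618,.0965)),(.008,.024,(.4618,.0968))):
  p=proj(s,np.c_[xy[0]+r*np.cos(a),xy[1]+r*np.sin(a),a*0+z])
  for q in p: cv2.circle(im,tuple(((q-[230,150]+.5)*6).astype(int)),1,(0,255,0),-1)
cv2.imwrite('pics/p7b.png',im)"
```

```text
t 18.5 p [0.4618 0.096  0.1168] jaw yaw -90.22 fingerdir [-0.0001 -0.0002 -1.    ] F [-0.691   0.2099 -1.8708] w 0.0457 q [-0.0325  0.5004  1.9106 -0.0002  0.7307  1.5422]
[[388.2057 136.8393]
 [376.3474 256.711 ]
 [359.7718 432.1102]]
```

View pics/p7b.png

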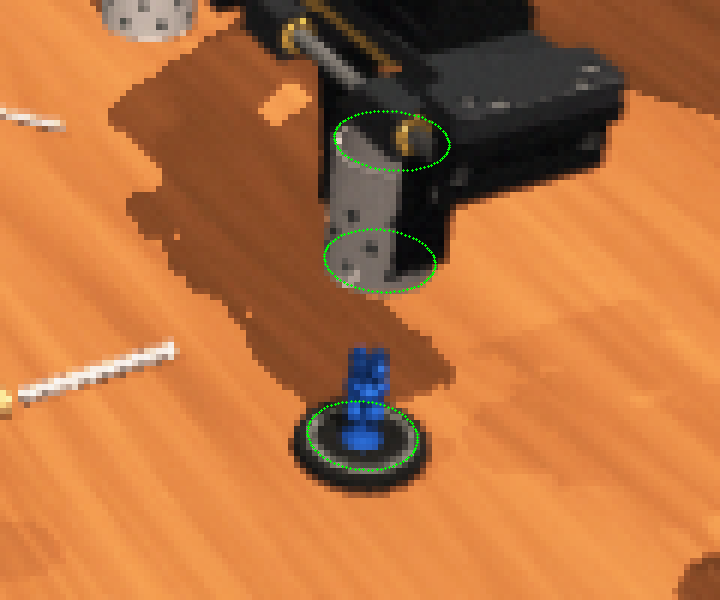

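The projected circles line up with the flask and the base ring (291,223). I'll lower it.

Emit:
arm_command(
  plan=[
    [[0,0.03,-0.7],0],
    [[0,0.03,-1.4],0],
    [[0,0.03,-2.1],0],
    [[0,0.03,-2.7],0],
    [[0,0.03,-3.2],0],
  ],
)

```text
time: 19.05
position: [0.4618, 0.0971, 0.036]
tool_rot: [-0.001, -0.707, 0.707, 0.001]
ft_force: [0.3, 0.5, -1.5]
grip_width: 0.0459
```

Emit:
arm_command(
  plan=[
    [[0,0,-0.15],0],
    [[0,0,-0.3],0],
    [[0,0,-0.35],0],
    [[0,0,-0.38],0],
    [[0,0,-0.38],0],
  ],
)

```text
time: 19.55
position: [0.462, 0.0977, 0.0277]
tool_rot: [-0.001, -0.707, 0.707, 0.0]
ft_force: [-0.6, -0.2, -1.6]
grip_width: 0.0459
```

Emit:
arm_command(
  plan=[
    [[0,0,0],0],
    [[0,0,0],0],
    [[0,0,0],0],
  ],
)

```text
time: 19.85
position: [0.4618, 0.0978, 0.0275]
tool_rot: [-0.001, -0.707, 0.707, 0.001]
ft_force: [1.1, 0.9, -0.4]
grip_width: 0.046
```

```bash
python3 -c "
from h import *
go(.4618,.0968,.0248+pinch_z)
s=camera('scene');cv2.imwrite('pics/p8.png',cv2.resize(s['pixels'][150:250,230:350,::-1],(720,600),interpolation=cv2.INTER_NEAREST))"
```

```text
t 19.85 p [0.4618 0.0978 0.0275] jaw yaw -90.11 fingerdir [ 0.0004 -0.     -1.    ] F [ 1.0503  0.8943 -0.3899] w 0.046 q [-0.0287  0.6806  1.9583 -0.      0.5022  1.5441]
shift units [-0.0017 -0.0398 -0.1079] turn None
```

View pics/p8.png

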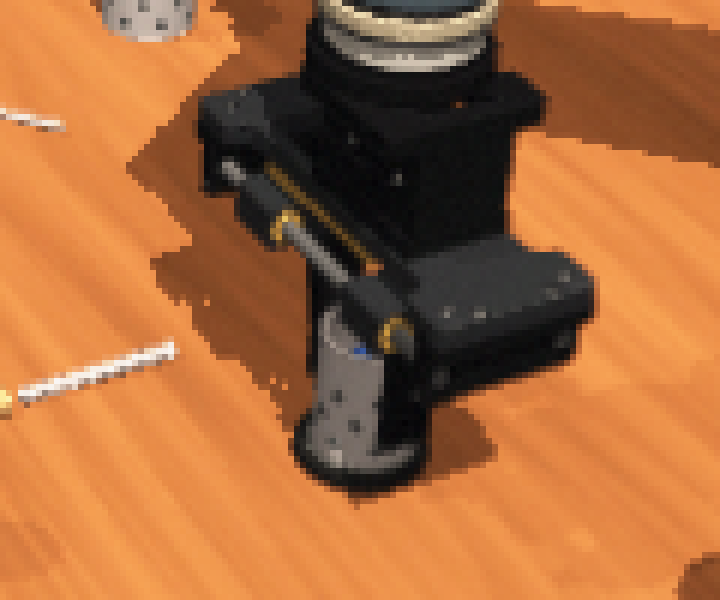

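The flask sits evenly within the base disc at (291,223), about 2.7 mm up. I'll shift y by -1 mm, lower the rest slowly, release and lift.

Emit:
arm_command(
  plan=[
    [[0,-0.03,-0.03],0],
    [[0,-0.03,-0.06],0],
    [[0,-0.03,-0.09],0],
    [[0,-0.03,-0.1],0],
    [[0,-0.03,-0.11],0],
  ],
)

```text
time: 20.4
position: [0.4617, 0.097, 0.0247]
tool_rot: [-0.001, -0.707, 0.707, 0.001]
ft_force: [-0.0, -0.8, 3.6]
grip_width: 0.0458
```

Emit:
arm_command(
  plan=[
    [[0,0,-0.01],0],
    [[0,0,-0.01],0],
    [[0,0,-0.01],0],
  ],
)

```text
time: 20.7
position: [0.4617, 0.097, 0.0247]
tool_rot: [-0.001, -0.707, 0.707, 0.001]
ft_force: [-1.0, -0.6, 6.0]
grip_width: 0.046
```

Emit:
arm_command(
  plan=[
    [[0,0,0],0],
    [[0,0,0],0],
    [[0,0,0],0],
    [[0,0,0],0],
    [[0,0,0],0],
  ],
  fingers=1,
)

```text
time: 21.2
position: [0.4618, 0.097, 0.0242]
tool_rot: [0.001, 0.707, -0.707, -0.001]
ft_force: [0.8, -0.1, -0.2]
grip_width: 0.0779
```

Emit:
arm_command(
  plan=[
    [[0,0,0.5],0],
    [[0,0,1.5],0],
    [[0,0,2.8],0],
    [[0,0,4.2],0],
    [[0,0,5.6],0],
  ],
)

```text
time: 21.7
position: [0.4612, 0.097, 0.1654]
tool_rot: [0.0, 0.707, -0.707, -0.001]
ft_force: [0.6, 0.1, 0.3]
grip_width: 0.0867
```

Emit:
arm_command(
  plan=[
    [[-0.4,-1.6,0],0],
    [[-0.8,-3.2,0],0],
    [[-1.2,-4.8,0],0],
    [[-1.6,-6.4,0],0],
    [[-2,-8,0],0],
  ],
)

```text
time: 22.2
position: [0.4111, -0.1043, 0.1644]
tool_rot: [-0.001, -0.707, 0.707, 0.001]
ft_force: [-0.1, -0.5, 0.2]
grip_width: 0.0871
```

Emit:
arm_command(
  plan=[
    [[-0.4,-1.6,0],0],
    [[-0.8,-3.2,0],0],
    [[-1.2,-4.8,0],0],
    [[-1.6,-6.4,0],0],
    [[-2,-7.6,0],0],
  ],
)

```text
time: 22.7
position: [0.3613, -0.2957, 0.1644]
tool_rot: [-0.002, -0.707, 0.708, 0.001]
ft_force: [-0.4, -0.1, -0.0]
grip_width: 0.0869
```

Emit:
arm_command(
  plan=[
    [[0,0,0],0],
    [[0,0,0],0],
    [[0,0,0],0],
  ],
)

```text
time: 23.0
position: [0.3614, -0.2915, 0.1641]
tool_rot: [0.0, 0.708, -0.707, -0.001]
ft_force: [0.3, 0.1, -0.5]
grip_width: 0.0873
```

```bash
python3 - <<'E'
from h import *
go(.3605,-.2963,.046)
c=camera('top');cv2.imwrite('pics/top9.png',c['pixels'][:,:,::-1])
s=camera('scene');cv2.imwrite('pics/scene9.png',s['pixels'][:,:,::-1])
X=[.4617,.097,.066]; a,b=proj(c,X)[0],proj(s,X)[0]
print(a,b,ring(c,a,.066,.02175,'rim'),ring(s,b,.066,.02175,'rim'))
ia=[a.astype(int),b.astype(int)]
cv2.imwrite('pics/p9.png',np.hstack([cv2.resize(k['pixels'][v-35:v+35,u-35:u+35,::-1],(400,400),interpolation=cv2.INTER_NEAREST) for k,(u,v) in((c,ia[0]),(s,ia[1]))]))
E
```

```text
t 23.0 p [ 0.3614 -0.2915  0.1641] jaw yaw -90.08 fingerdir [-0.0009  0.0016 -1.    ] F [ 0.2989  0.0648 -0.4696] w 0.0873 q [-0.9202  0.4073  1.8858  0.0004  0.8503  0.6517]
shift units [-0.0368 -0.1936 -5.4704] turn None
[213.4236 202.6128] [291.8582 204.0855] (array([0.4614, 0.0971, 0.0215]), np.float64(0.0007277552832469659), np.int64(46)) (array([0.4647, 0.1015, 0.0211]), np.float64(0.0013772191052232356), np.int64(60))
```

View pics/p9.png

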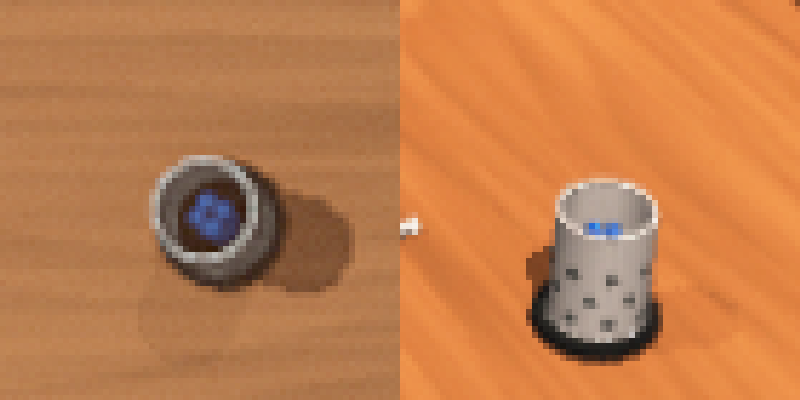

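View pics/scene9.png

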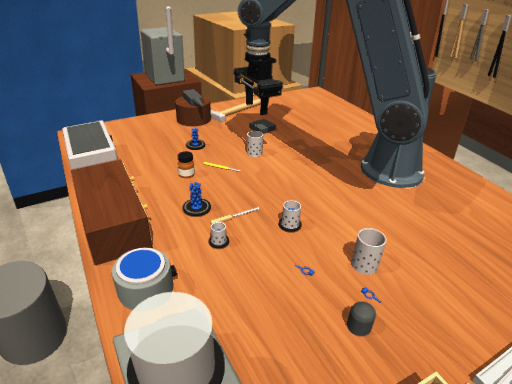

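The top view (213,203) and scene view (292,205) show flask_small standing over its tree, with the tree centred inside it. The rim fit is (0.4614, 0.0971). Now flask_large.

Emit:
arm_command(
  plan=[
    [[-0.04,-0.19,-0.8],0],
    [[-0.04,-0.19,-1.6],0],
    [[-0.04,-0.19,-2.2],0],
    [[-0.04,-0.19,-2.5],0],
    [[-0.04,-0.19,-2.5],0],
  ],
)

```text
time: 23.6
position: [0.3606, -0.2964, 0.1011]
tool_rot: [-0.0, 0.708, -0.706, -0.001]
ft_force: [-0.1, -0.4, 0.4]
grip_width: 0.0869
```

```bash
python3 -c "
from h import *
go(.3605,-.2963,.046)
s=camera('scene');cv2.imwrite('pics/p10.png',cv2.resize(s['pixels'][70:170,200:320,::-1],(720,600),interpolation=cv2.INTER_NEAREST))"
```

```text
t 23.6 p [ 0.3606 -0.2964  0.1011] jaw yaw -90.04 fingerdir [-0.0014  0.002  -1.    ] F [-0.1329 -0.3644  0.4071] w 0.0869 q [-0.9281  0.5269  1.9323  0.      0.6849  0.6433]
shift units [-0.0043  0.0053 -2.9504] turn None
```

View pics/p10.png

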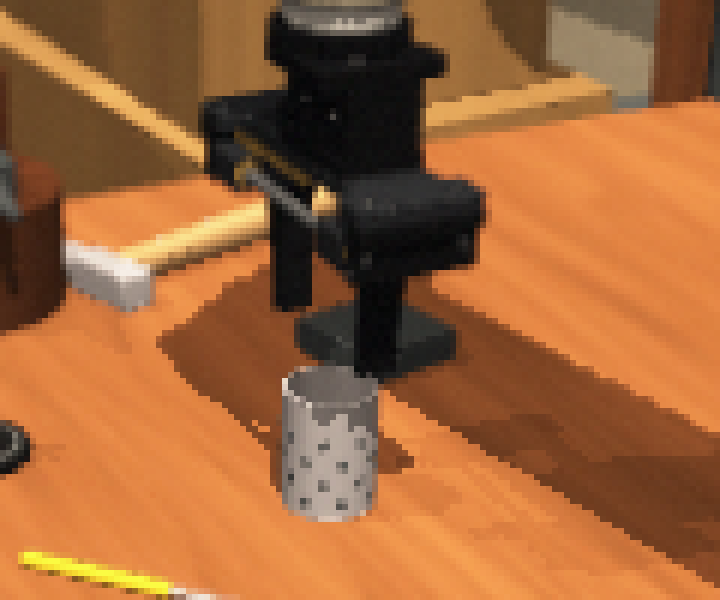

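The fingers straddle flask_large at (255,143), with the tips still above its rim. I'll descend and centre it with squeezes.

Emit:
arm_command(
  plan=[
    [[0,0,-0.5],0],
    [[0,0,-1.2],0],
    [[0,0,-1.9],0],
    [[0,0,-2.6],0],
    [[0,0,-2.95],0],
  ],
)

```text
time: 24.15
position: [0.361, -0.2978, 0.0278]
tool_rot: [-0.001, -0.707, 0.707, 0.001]
ft_force: [0.2, -0.4, 0.0]
grip_width: 0.0872
```

Emit:
arm_command(
  plan=[
    [[0,0,0],0],
    [[0,0,0],0],
    [[0,0,0],0],
    [[0,0,0],0],
    [[0,0,0],0],
  ],
  fingers=-1,
  force=6,
)

```text
time: 24.65
position: [0.3609, -0.2978, 0.0286]
tool_rot: [-0.001, -0.707, 0.707, 0.001]
ft_force: [0.3, -0.6, 2.6]
grip_width: 0.0559
```

Emit:
arm_command(
  plan=[
    [[0,0,0],0],
    [[0,0,0],0],
    [[0,0,0],0],
    [[0,0,0],0],
  ],
)

```text
time: 25.05
position: [0.3609, -0.2978, 0.0286]
tool_rot: [-0.001, -0.707, 0.707, 0.001]
ft_force: [1.0, -0.1, 6.0]
grip_width: 0.0557
```

Emit:
arm_command(
  plan=[
    [[0,0,0],0],
    [[0,0,0],0],
    [[0,0,0],0],
    [[0,0,0],0],
    [[0,0,0],1],
  ],
  fingers=0.8,
)

```text
time: 25.55
position: [0.3607, -0.2977, 0.0279]
tool_rot: [-0.031, 0.706, -0.706, 0.031]
ft_force: [1.2, 0.2, 0.1]
grip_width: 0.0777
```

Emit:
arm_command(
  plan=[
    [[0,0,0],1.6],
    [[0,0,0],3.2],
    [[0,0,0],4.8],
    [[0,0,0],6.4],
    [[0,0,0],8],
  ],
)

```text
time: 26.05
position: [0.3607, -0.2977, 0.0279]
tool_rot: [-0.272, 0.653, -0.653, 0.272]
ft_force: [-0.1, -0.4, -0.3]
grip_width: 0.0785
```

Emit:
arm_command(
  plan=[
    [[0,0,0],1.6],
    [[0,0,0],3.2],
    [[0,0,0],4.8],
    [[0,0,0],6.4],
    [[0,0,0],8],
  ],
)

```text
time: 26.55
position: [0.3607, -0.2977, 0.0279]
tool_rot: [-0.479, 0.521, -0.52, 0.479]
ft_force: [-0.2, -0.9, 0.3]
grip_width: 0.0784
```

Emit:
arm_command(
  plan=[
    [[0,0,0],1],
    [[0,0,0],1],
    [[0,0,0],1],
    [[0,0,0],1],
    [[0,0,0],1],
  ],
  fingers=-1,
  force=6,
)

```text
time: 27.05
position: [0.3606, -0.2977, 0.028]
tool_rot: [-0.499, 0.501, -0.501, 0.499]
ft_force: [-0.9, 0.4, 0.5]
grip_width: 0.0542
```

Emit:
arm_command(
  plan=[
    [[0,0,0],0],
    [[0,0,0],0],
    [[0,0,0],0],
  ],
)

```text
time: 27.35
position: [0.3607, -0.2977, 0.028]
tool_rot: [-0.499, 0.501, -0.5, 0.499]
ft_force: [-0.7, -0.1, 0.0]
grip_width: 0.0539
```

Emit:
arm_command(
  plan=[
    [[0,0,0],0],
    [[0,0,0],0],
    [[0,0,0],0],
  ],
  force=25,
)

```text
time: 27.65
position: [0.3607, -0.2977, 0.028]
tool_rot: [-0.499, 0.501, -0.5, 0.499]
ft_force: [-0.1, 0.3, -0.6]
grip_width: 0.0537
```

```bash
python3 -c "
from h import *
go(.5264,-.4353,.054)"
```

```text
t 27.65 p [ 0.3607 -0.2977  0.028 ] jaw yaw -0.12 fingerdir [-0.0001  0.0001 -1.    ] F [-0.095   0.2653 -0.6231] w 0.0537 q [-0.9297  0.6775  1.9688 -0.0001  0.4954 -0.9275]
shift units [ 6.6292 -5.5041  0.2915] turn None
```

```bash
python3 -c "
from h import *
s=camera('scene');cv2.imwrite('pics/p11.png',cv2.resize(s['pixels'][90:170,210:306,::-1],(720,600),interpolation=cv2.INTER_NEAREST))
t=camera('top');cv2.imwrite('pics/p11t.png',cv2.resize(t['pixels'][190:290,310:430,::-1],(720,600),interpolation=cv2.INTER_NEAREST))
st()"
```

```text
t 27.75 p [ 0.3607 -0.2977  0.028 ] jaw yaw -0.12 fingerdir [-0.0001  0.0001 -1.    ] F [ 0.1005 -0.3935 -1.1837] w 0.0538 q [-0.9296  0.6775  1.9688 -0.      0.4954 -0.9275]
```

View pics/p11.png

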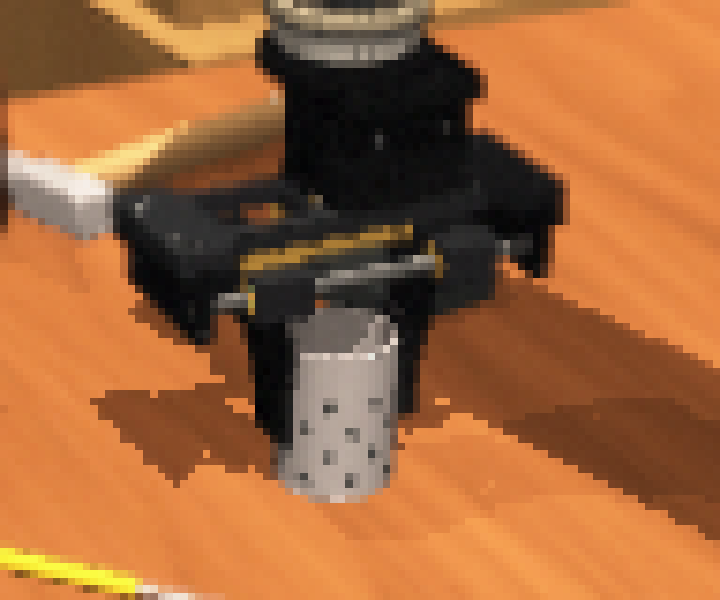

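View pics/p11t.png

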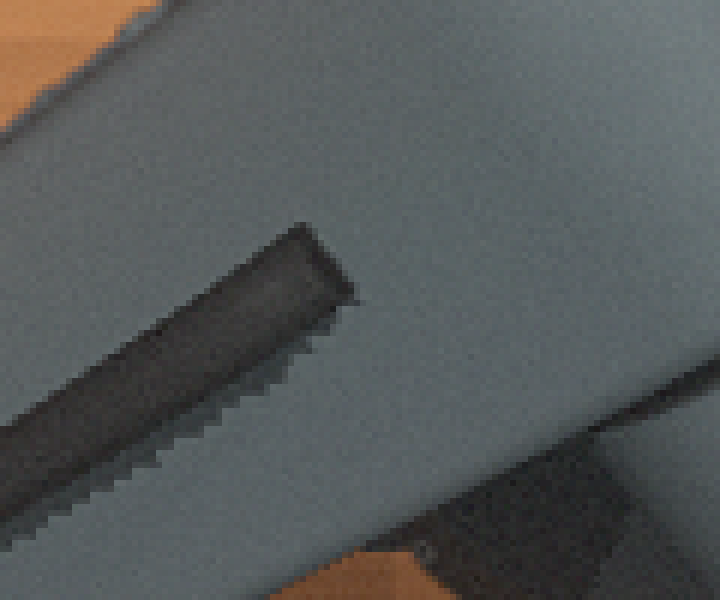

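```bash
python3 -c "
from h import *
s=camera('scene')
im=cv2.resize(s['pixels'][90:170,210:306,::-1],(720,600),interpolation=cv2.INTER_NEAREST)
a=np.linspace(0,2*np.pi,80)
for z in(.072,0):
 for y,col in((-.2977,(0,255,0)),(-.2827,(255,0,0))):
  p=proj(s,np.c_[.3607+.0275*np.cos(a),y+.0275*np.sin(a),a*0+z])
  for q in p: cv2.circle(im,tuple(((q-[210,90]+.5)*7.5).astype(int)),1,col,-1)
cv2.imwrite('pics/p11b.png',im)"
```

```text
(no output)
```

View pics/p11b.png

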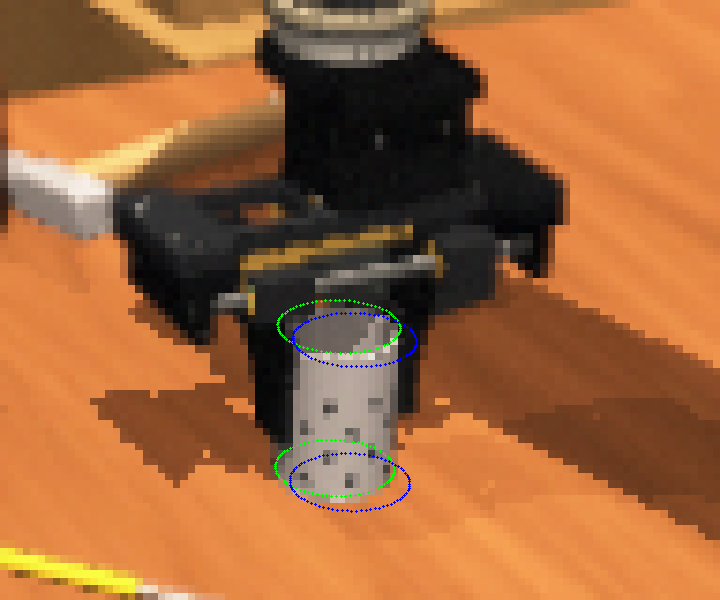

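The held flask_large matches the outline predicted from the tool position (green), so it is centred and upright. I'll lift it and carry it.

Emit:
arm_command(
  plan=[
    [[0,0,0.3],0],
    [[0,0,1.2],0],
    [[0,0,2.2],0],
    [[0,0,3.2],0],
    [[0,0,4],0],
  ],
)

```text
time: 28.3
position: [0.3608, -0.2976, 0.1297]
tool_rot: [0.499, -0.5, 0.501, -0.499]
ft_force: [1.0, 1.3, -2.6]
grip_width: 0.0538
```

Emit:
arm_command(
  plan=[
    [[1,-0.83,0],0],
    [[2.1,-1.74,0],0],
    [[3.3,-2.74,0],0],
    [[4.5,-3.73,0],0],
    [[5.6,-4.65,0],0],
  ],
)

```text
time: 28.8
position: [0.5019, -0.4145, 0.1284]
tool_rot: [-0.499, 0.501, -0.5, 0.5]
ft_force: [0.6, -0.5, -1.6]
grip_width: 0.0535
```

Emit:
arm_command(
  plan=[
    [[0.7,-0.58,0],0],
    [[1.03,-0.85,0],0],
    [[1.03,-0.85,0],0],
    [[1.03,-0.85,0],0],
    [[1.03,-0.85,0],0],
  ],
)

```text
time: 29.3
position: [0.5254, -0.4341, 0.1278]
tool_rot: [-0.499, 0.501, -0.5, 0.5]
ft_force: [0.2, -0.5, -1.7]
grip_width: 0.054
```

```bash
cat >> h.py <<'E'
def over(name,tag,h,D,base,zb,o0,box=(120,100)):
    """draw predicted held flask (at TCP) and base ring; zb = flask bottom height"""
    o=get_obs(); s=camera(name); p=o["position"]
    u,v=proj(s,[base[0],base[1],.06])[0].astype(int); w,hh=box; k=720/w
    x0,y0=u-w//2,v-hh//2
    im=s['pixels'][y0:y0+hh,x0:x0+w,::-1]; im=cv2.resize(im,(int(im.shape[1]*k),int(im.shape[0]*k)),interpolation=cv2.INTER_NEAREST)
    raw=im.copy(); a=np.linspace(0,2*np.pi,80)
    for z,r,xy in((zb+h,D/2,p[:2]),(zb,D/2,p[:2]),(.008,D/2+.001,base)):
        for q in proj(s,np.c_[xy[0]+r*np.cos(a),xy[1]+r*np.sin(a),a*0+z]): cv2.circle(im,tuple(((q-[x0,y0]+.5)*k).astype(int)),1,(0,255,0),-1)
    cv2.imwrite(f'pics/{tag}.png',im)
E
python3 -c "
from h import *
o,_=st();go(.5264,-.4353,.036+pinch_z)
over('scene','p12',.072,.055,(.5264,-.4353),o['position'][2]-.028,0)"
```

```text
t 29.3 p [ 0.5254 -0.4341  0.1278] jaw yaw -0.12 fingerdir [-0.0015  0.0017 -1.    ] F [ 0.2117 -0.4863 -1.6994] w 0.054 q [-0.8541  0.7096  1.3578  0.      1.0763 -0.852 ]
t 29.3 p [ 0.5254 -0.4341  0.1278] jaw yaw -0.12 fingerdir [-0.0015  0.0017 -1.    ] F [ 0.2117 -0.4863 -1.6994] w 0.054 q [-0.8541  0.7096  1.3578  0.      1.0763 -0.852 ]
shift units [ 0.0386 -0.0494 -3.6731] turn None
```

View pics/p12.png

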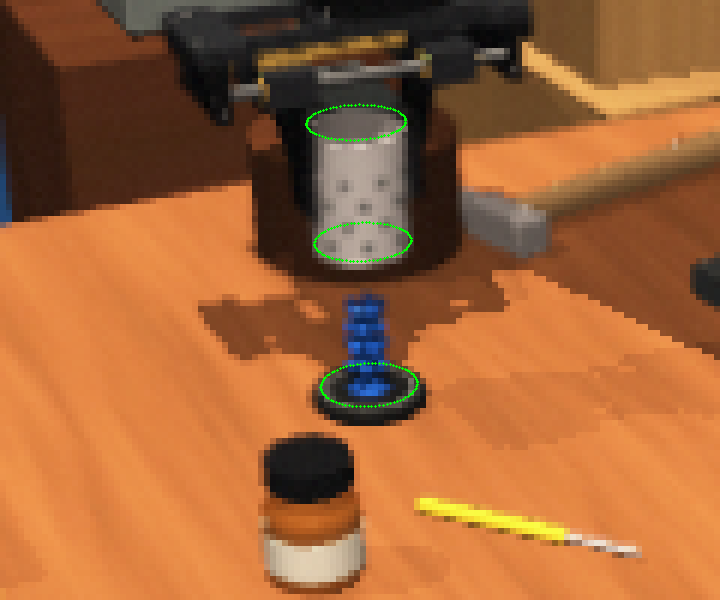

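The flask and the base ring (190,143) both line up with the prediction, so I'll lower it.

Emit:
arm_command(
  plan=[
    [[0.02,-0.03,-0.6],0],
    [[0.04,-0.05,-1.2],0],
    [[0.04,-0.05,-1.9],0],
    [[0.04,-0.05,-2.6],0],
    [[0.04,-0.05,-3.2],0],
  ],
)

```text
time: 29.85
position: [0.5265, -0.4355, 0.0454]
tool_rot: [-0.499, 0.502, -0.499, 0.5]
ft_force: [-0.4, -0.6, -2.7]
grip_width: 0.0534
```

Emit:
arm_command(
  plan=[
    [[0,0,-0.15],0],
    [[0,0,-0.28],0],
    [[0,0,-0.35],0],
    [[0,0,-0.36],0],
    [[0,0,-0.36],0],
  ],
)

```text
time: 30.35
position: [0.5279, -0.4369, 0.0398]
tool_rot: [0.5, -0.5, 0.501, -0.499]
ft_force: [-0.1, -1.2, -2.9]
grip_width: 0.0539
```

Emit:
arm_command(
  plan=[
    [[0,0,0],0],
    [[0,0,0],0],
    [[0,0,0],0],
  ],
)

```text
time: 30.65
position: [0.5276, -0.4366, 0.0394]
tool_rot: [0.499, -0.5, 0.501, -0.499]
ft_force: [-0.2, 0.0, -2.5]
grip_width: 0.0539
```

```bash
python3 -c "
from h import *
go(.5264,-.4353,.036+pinch_z)
s=camera('scene');cv2.imwrite('pics/p13.png',cv2.resize(s['pixels'][90:170,145:241,::-1],(720,600),interpolation=cv2.INTER_NEAREST))"
```

```text
t 30.65 p [ 0.5276 -0.4366  0.0394] jaw yaw -0.12 fingerdir [ 0.0003 -0.0004 -1.    ] F [-0.1695  0.0097 -2.4761] w 0.0539 q [-0.8541  0.8266  1.3934  0.      0.9211 -0.852 ]
shift units [-0.0477  0.0506 -0.1351] turn None
```

View pics/p13.png

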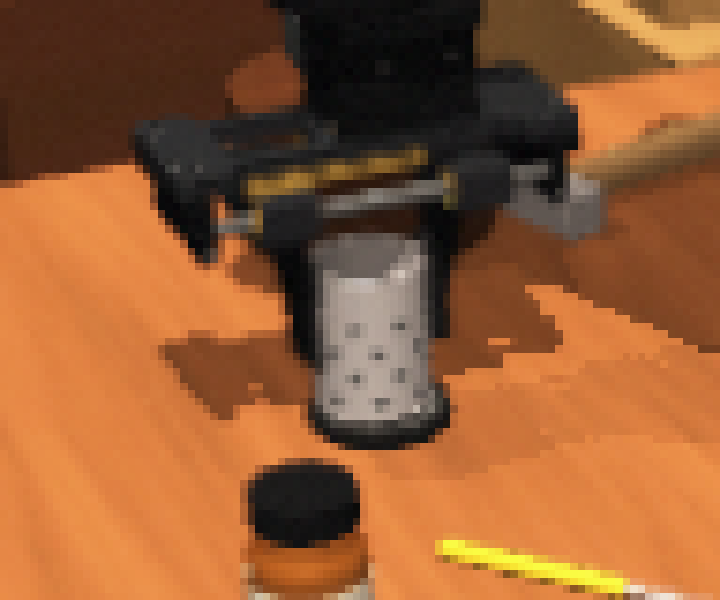

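The flask is about 0.8 px left of the disc centre, which matches the tool being 1.2 mm off in both x and y. I'll correct that while lowering the last 3 mm.

Emit:
arm_command(
  plan=[
    [[-0.03,0.03,0],0],
    [[-0.05,0.05,-0.03],0],
    [[-0.05,0.05,-0.06],0],
    [[-0.05,0.05,-0.09],0],
    [[-0.05,0.05,-0.11],0],
  ],
)

```text
time: 31.2
position: [0.5262, -0.4352, 0.0361]
tool_rot: [-0.499, 0.501, -0.5, 0.499]
ft_force: [0.3, -0.3, -2.5]
grip_width: 0.054
```

Emit:
arm_command(
  plan=[
    [[0,0,-0.01],0],
    [[0,0,-0.02],0],
    [[0,0,-0.03],0],
    [[0,0,-0.03],0],
  ],
)

```text
time: 31.6
position: [0.5262, -0.4352, 0.036]
tool_rot: [-0.5, 0.501, -0.501, 0.499]
ft_force: [-2.0, 0.8, 3.4]
grip_width: 0.0542
```

Emit:
arm_command(
  plan=[
    [[0,0,0],0],
    [[0,0,0],0],
    [[0,0,0],0],
    [[0,0,0],0],
    [[0,0,0],0],
  ],
  fingers=1,
)

```text
time: 32.1
position: [0.5263, -0.4353, 0.0355]
tool_rot: [0.499, -0.5, 0.501, -0.499]
ft_force: [0.7, 0.8, 0.7]
grip_width: 0.0836
```

Emit:
arm_command(
  plan=[
    [[0,0,0.4],0],
    [[0,0,1.4],0],
    [[0,0,2.8],0],
    [[0,0,4.4],0],
    [[0,0,6],0],
  ],
)

```text
time: 32.6
position: [0.5261, -0.4351, 0.1875]
tool_rot: [0.499, -0.501, 0.501, -0.499]
ft_force: [1.0, -0.1, 0.3]
grip_width: 0.0868
```

Emit:
arm_command(
  plan=[
    [[-0.36,1.8,0],0],
    [[-0.72,3.6,0],0],
    [[-1.1,5.5,0],0],
    [[-1.5,7.4,0],0],
    [[-1.8,9.2,0],0],
  ],
)

```text
time: 33.1
position: [0.4804, -0.2033, 0.1864]
tool_rot: [0.499, -0.5, 0.501, -0.499]
ft_force: [0.7, 0.5, 0.9]
grip_width: 0.0866
```

Emit:
arm_command(
  plan=[
    [[-0.36,1.8,0],0],
    [[-0.72,3.6,0],0],
    [[-1.1,5.5,0],0],
    [[-1.5,7.4,0],0],
    [[-1.8,9.2,0],0],
  ],
)

```text
time: 33.6
position: [0.4355, 0.0265, 0.1864]
tool_rot: [0.499, -0.5, 0.501, -0.5]
ft_force: [0.6, 0.5, 0.5]
grip_width: 0.0871
```

Emit:
arm_command(
  plan=[
    [[-0.36,1.8,0],0],
    [[-0.72,3.6,0],0],
    [[-1.1,5.5,0],0],
    [[-1.5,7.4,0],0],
    [[-1.8,9.2,0],0],
  ],
)

```text
time: 34.1
position: [0.3905, 0.2568, 0.1865]
tool_rot: [0.499, -0.5, 0.501, -0.5]
ft_force: [0.3, 0.2, 0.4]
grip_width: 0.0868
```

```bash
python3 - <<'E'
from h import *
go(.3805,.3018,.056)
c=camera('top');cv2.imwrite('pics/top14.png',c['pixels'][:,:,::-1])
s=camera('scene');cv2.imwrite('pics/scene14.png',s['pixels'][:,:,::-1])
X=[.5262,-.4352,.080]; a,b=proj(c,X)[0],proj(s,X)[0]
print(a,b,ring(c,a,.080,.02625,'rim'),ring(s,b,.08,.02625,'rim'))
ia=[a.astype(int),b.astype(int)]
cv2.imwrite('pics/p14.png',np.hstack([cv2.resize(k['pixels'][v-35:v+35,u-35:u+35,::-1],(400,400),interpolation=cv2.INTER_NEAREST) for k,(u,v) in((c,ia[0]),(s,ia[1]))]))
E
```

```text
t 34.1 p [0.3905 0.2568 0.1865] jaw yaw -0.09 fingerdir [ 0.0014  0.0005 -1.    ] F [0.3249 0.1579 0.3892] w 0.0868 q [ 0.342   0.372   1.8577 -0.      0.9105  0.3436]
shift units [-0.4009  1.7991 -5.9677] turn None
[426.2281 171.4435] [193.9911 124.0228] (array([ 0.5258, -0.4344,  0.026 ]), np.float64(0.0007115021408892381), np.int64(47)) (array([ 0.5323, -0.4206,  0.0252]), np.float64(0.0015927515395840416), np.int64(28))
```

View pics/p14.png

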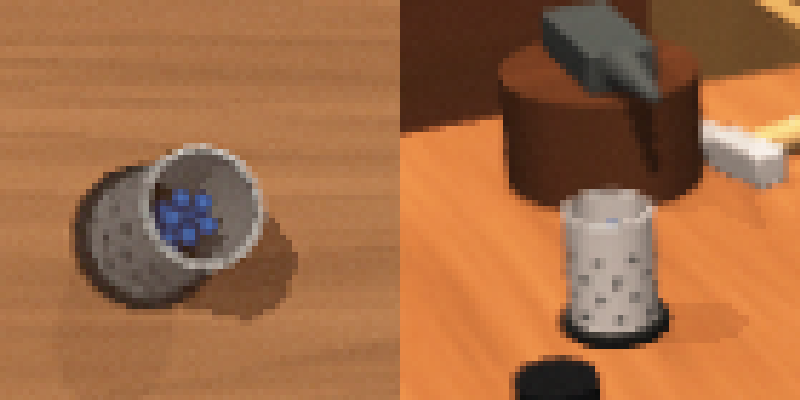

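View pics/scene14.png

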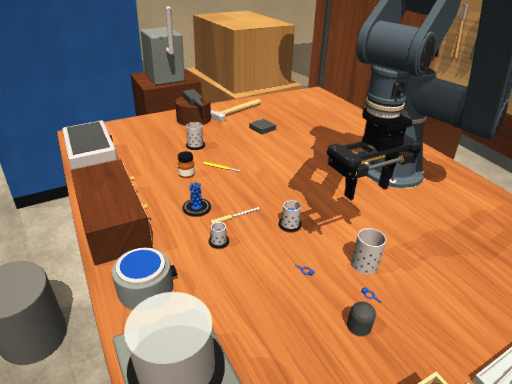

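flask_large stands on its base (194,136) with the tree inside. The rim fit is (0.5258, -0.4344) against the base at (0.5251, -0.4356), so within 1.5 mm. Now flask_largest.

Emit:
arm_command(
  plan=[
    [[-0.2,0.9,0],0],
    [[-0.4,1.8,-0.4],0],
    [[-0.4,1.8,-1.2],0],
    [[-0.4,1.8,-2],0],
    [[-0.4,1.8,-2.4],0],
  ],
)

```text
time: 34.7
position: [0.3809, 0.2989, 0.1248]
tool_rot: [-0.5, 0.501, -0.5, 0.499]
ft_force: [-0.3, 0.7, -0.1]
grip_width: 0.0873
```

Emit:
arm_command(
  plan=[
    [[0,0,0],0],
    [[0,0,0],0],
    [[0,0,0],0],
  ],
)

```text
time: 35.0
position: [0.3821, 0.2998, 0.1264]
tool_rot: [0.499, -0.5, 0.501, -0.5]
ft_force: [0.3, -0.4, 0.7]
grip_width: 0.0872
```

```bash
python3 -c "
from h import *
go(.3805,.3018,.056)
s=camera('scene');cv2.imwrite('pics/p15.png',cv2.resize(s['pixels'][180:290,300:432,::-1],(720,600),interpolation=cv2.INTER_NEAREST))"
```

```text
t 35.0 p [0.3821 0.2998 0.1264] jaw yaw -0.15 fingerdir [ 0.0018  0.0008 -1.    ] F [ 0.2629 -0.4007  0.7036] w 0.0872 q [ 0.4347  0.4954  1.8709 -0.0001  0.7734  0.4373]
shift units [-0.0635  0.0812 -3.5658] turn None
```

View pics/p15.png

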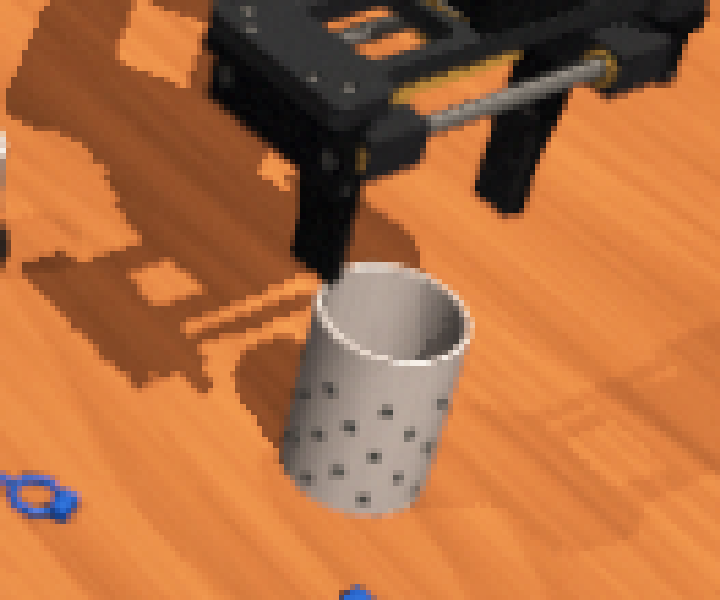

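The fingers straddle flask_largest at (368,250), and the tips are above its rim. I'll descend.

Emit:
arm_command(
  plan=[
    [[-0.06,0.08,-0.3],0],
    [[-0.06,0.08,-0.8],0],
    [[-0.06,0.08,-1.3],0],
    [[-0.06,0.08,-1.6],0],
    [[-0.06,0.08,-1.8],0],
  ],
)

```text
time: 35.55
position: [0.3794, 0.3017, 0.0799]
tool_rot: [-0.5, 0.501, -0.5, 0.499]
ft_force: [-1.0, 0.4, -0.3]
grip_width: 0.0874
```

```bash
python3 -c "
from h import *
go(.3805,.3018,.056)
s=camera('scene');cv2.imwrite('pics/p16.png',cv2.resize(s['pixels'][180:290,300:432,::-1],(720,600),interpolation=cv2.INTER_NEAREST))"
```

```text
t 35.55 p [0.3794 0.3017 0.0799] jaw yaw -0.11 fingerdir [-0.0007 -0.0003 -1.    ] F [-0.9894  0.4127 -0.2994] w 0.0874 q [0.4408 0.5824 1.9026 0.     0.6574 0.4428]
shift units [ 0.0423  0.0021 -1.7048] turn None
```

View pics/p16.png

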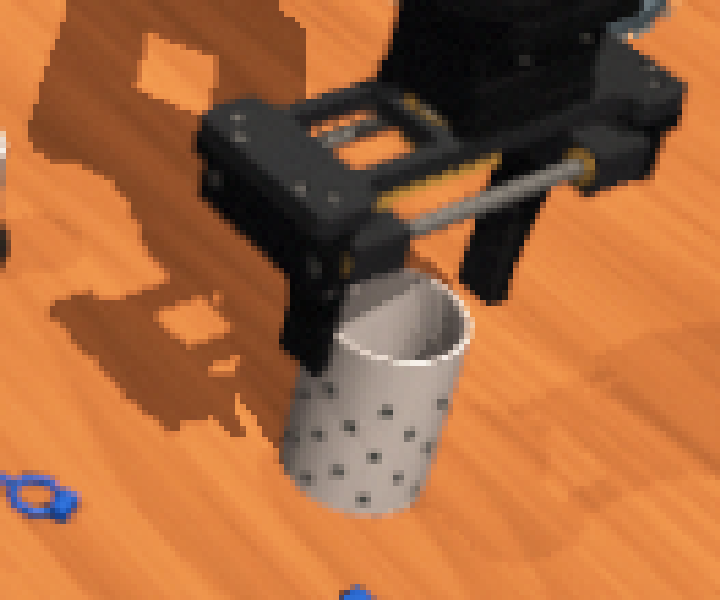

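The flask is unmoved and a finger is on each side. I'll go down the rest and do the centring squeezes.

Emit:
arm_command(
  plan=[
    [[0.04,0,-0.3],0],
    [[0.04,0,-0.7],0],
    [[0.04,0,-1.1],0],
    [[0.04,0,-1.5],0],
    [[0.04,0,-1.7],0],
  ],
)

```text
time: 36.1
position: [0.3802, 0.3015, 0.0368]
tool_rot: [-0.5, 0.501, -0.5, 0.499]
ft_force: [-0.5, 0.8, 0.3]
grip_width: 0.0869
```

Emit:
arm_command(
  plan=[
    [[0,0,0],0],
    [[0,0,0],0],
    [[0,0,0],0],
    [[0,0,0],0],
    [[0,0,0],0],
  ],
  fingers=-1,
  force=6,
)

```text
time: 36.6
position: [0.3809, 0.3019, 0.0384]
tool_rot: [0.499, -0.5, 0.501, -0.5]
ft_force: [-0.4, -0.0, 1.1]
grip_width: 0.0625
```

Emit:
arm_command(
  plan=[
    [[0,0,0],0],
    [[0,0,0],0],
    [[0,0,0],0],
    [[0,0,0],0],
  ],
)

```text
time: 37.0
position: [0.3809, 0.3019, 0.0384]
tool_rot: [0.499, -0.5, 0.501, -0.5]
ft_force: [-0.3, 0.2, 5.7]
grip_width: 0.0625
```

Emit:
arm_command(
  plan=[
    [[0,0,0],0],
    [[0,0,0],0],
    [[0,0,0],0],
    [[0,0,0],0],
    [[0,0,0],-1],
  ],
  fingers=1,
)

```text
time: 37.5
position: [0.3806, 0.3017, 0.0379]
tool_rot: [-0.477, 0.522, -0.522, 0.476]
ft_force: [-0.0, 0.9, 0.4]
grip_width: 0.0861
```

Emit:
arm_command(
  plan=[
    [[0,0,0],-1.6],
    [[0,0,0],-3.2],
    [[0,0,0],-4.8],
    [[0,0,0],-6.4],
    [[0,0,0],-8],
  ],
)

```text
time: 38.0
position: [0.3807, 0.3017, 0.0379]
tool_rot: [0.268, -0.654, 0.654, -0.268]
ft_force: [-0.3, 1.3, 0.0]
grip_width: 0.0871
```

Emit:
arm_command(
  plan=[
    [[0,0,0],-1.6],
    [[0,0,0],-3.2],
    [[0,0,0],-4.8],
    [[0,0,0],-6.4],
    [[0,0,0],-8],
  ],
)

```text
time: 38.5
position: [0.3807, 0.3017, 0.0379]
tool_rot: [0.028, -0.707, 0.707, -0.028]
ft_force: [0.1, -0.2, 0.7]
grip_width: 0.0871
```

Emit:
arm_command(
  plan=[
    [[0,0,0],-1],
    [[0,0,0],-1],
    [[0,0,0],-1],
    [[0,0,0],-1],
    [[0,0,0],-1],
  ],
  fingers=-1,
  force=6,
)

```text
time: 39.0
position: [0.3806, 0.3015, 0.038]
tool_rot: [-0.0, -0.707, 0.707, 0.0]
ft_force: [-0.2, -1.5, -0.1]
grip_width: 0.0653
```

Emit:
arm_command(
  plan=[
    [[0,0,0],0],
    [[0,0,0],0],
    [[0,0,0],0],
  ],
)

```text
time: 39.3
position: [0.3805, 0.3016, 0.038]
tool_rot: [-0.0, -0.707, 0.707, 0.001]
ft_force: [-0.2, -1.9, 0.3]
grip_width: 0.0649
```

Emit:
arm_command(
  plan=[
    [[0,0,0],0],
    [[0,0,0],0],
    [[0,0,0],0],
  ],
  force=28,
)

```text
time: 39.6
position: [0.3806, 0.3016, 0.038]
tool_rot: [-0.001, -0.707, 0.707, 0.001]
ft_force: [-0.6, -1.6, -0.1]
grip_width: 0.0643
```

```bash
python3 -c "
from h import *
go(.6553,-.0787,.064)
s=camera('scene');cv2.imwrite('pics/p17.png',cv2.resize(s['pixels'][180:290,300:432,::-1],(720,600),interpolation=cv2.INTER_NEAREST))"
```

```text
t 39.6 p [0.3806 0.3016 0.038 ] jaw yaw -90.12 fingerdir [-0.0004 -0.0002 -1.    ] F [-0.6478 -1.6098 -0.0589] w 0.0643 q [ 0.4396  0.6661  1.9202 -0.0001  0.5557  2.0126]
shift units [ 10.9893 -15.2135   0.2911] turn None
```

View pics/p17.png

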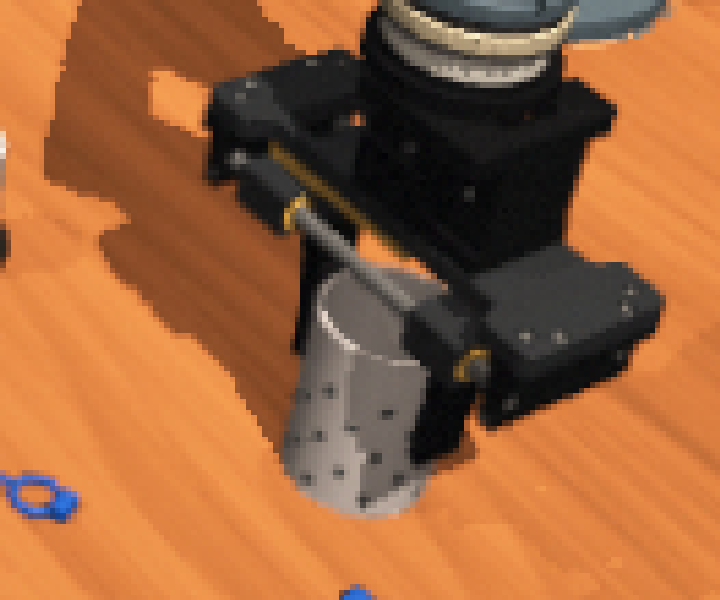

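flask_largest is held at (367,248). I'll lift it high and carry it to the largest tree.

Emit:
arm_command(
  plan=[
    [[0,0,0.3],0],
    [[0,0,1.2],0],
    [[0,0,2.5],0],
    [[0,0,3.8],0],
    [[0,0,5],0],
  ],
)

```text
time: 40.15
position: [0.3805, 0.3021, 0.1646]
tool_rot: [0.001, 0.707, -0.707, -0.001]
ft_force: [0.8, -0.2, -3.2]
grip_width: 0.0645
```

Emit:
arm_command(
  plan=[
    [[0.7,-1,0],0],
    [[1.6,-2.2,0],0],
    [[2.6,-3.6,0],0],
    [[3.6,-5,0],0],
    [[4.6,-6.4,0],0],
  ],
)

```text
time: 40.65
position: [0.4964, 0.1408, 0.1634]
tool_rot: [0.001, 0.707, -0.707, -0.0]
ft_force: [0.4, 0.5, -2.8]
grip_width: 0.0648
```

Emit:
arm_command(
  plan=[
    [[1,-1.4,0],0],
    [[2,-2.8,0],0],
    [[3,-4.2,0],0],
    [[4,-5.6,0],0],
    [[4.9,-6.8,0],0],
  ],
)

```text
time: 41.15
position: [0.6192, -0.0299, 0.1631]
tool_rot: [0.001, 0.707, -0.707, -0.001]
ft_force: [0.0, 0.3, -2.6]
grip_width: 0.0645
```

Emit:
arm_command(
  plan=[
    [[0.8,-1,0],0],
    [[1.3,-1.7,0],0],
    [[1.49,-2,0],0],
    [[1.49,-2.01,0],0],
    [[1.49,-2.01,0],0],
  ],
)

```text
time: 41.65
position: [0.6542, -0.0772, 0.1627]
tool_rot: [-0.0, 0.708, -0.707, -0.001]
ft_force: [0.1, 0.6, -3.0]
grip_width: 0.0645
```

Emit:
arm_command(
  plan=[
    [[0,0,0],0],
    [[0,0,0],0],
  ],
)

```text
time: 41.85
position: [0.6548, -0.0771, 0.1631]
tool_rot: [0.0, 0.707, -0.707, -0.001]
ft_force: [-0.2, -0.3, -2.8]
grip_width: 0.0644
```

```bash
python3 -c "
from h import *
go(.6553,-.0787,.046+pinch_z)
o=get_obs()
over('scene','p18',.086,.064,(.6553,-.0787),o['position'][2]-.038,0,(132,110))"
```

```text
t 41.85 p [ 0.6548 -0.0771  0.1631] jaw yaw -90.04 fingerdir [-0.0007  0.0005 -1.    ] F [-0.1716 -0.3397 -2.8329] w 0.0644 q [-0.2865  0.6396  1.3954  0.0003  1.1075  1.2849]
shift units [ 0.0202 -0.0628 -4.6858] turn None
```

View pics/p18.png

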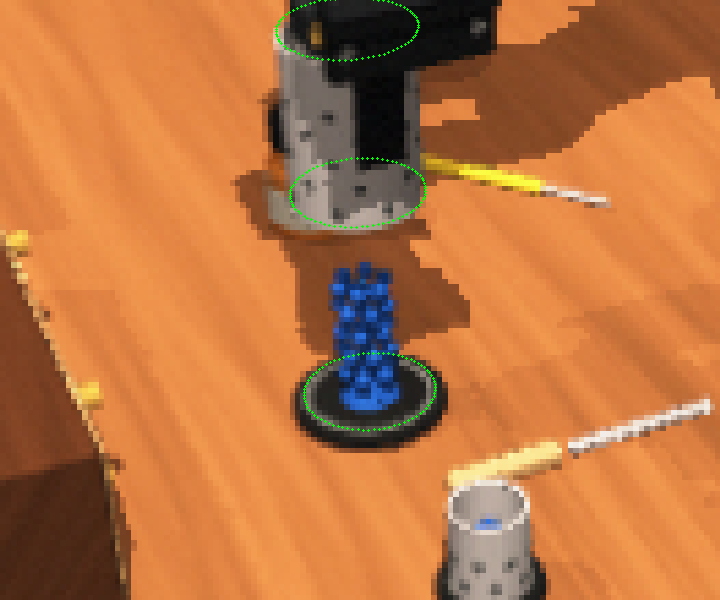

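The flask hangs at (190,157) directly above the tree base ring (191,202), and both line up. I'll lower it.

Emit:
arm_command(
  plan=[
    [[0.02,-0.05,-0.7],0],
    [[0.02,-0.05,-1.5],0],
    [[0.02,-0.05,-2.3],0],
    [[0.02,-0.05,-3.1],0],
    [[0.02,-0.05,-3.8],0],
  ],
)

```text
time: 42.4
position: [0.6556, -0.0791, 0.0672]
tool_rot: [0.0, 0.707, -0.707, -0.001]
ft_force: [-1.1, 0.1, -3.4]
grip_width: 0.0646
```

Emit:
arm_command(
  plan=[
    [[0,0,-0.3],0],
    [[0,0,-0.55],0],
    [[0,0,-0.7],0],
    [[0,0,-0.74],0],
    [[0,0,-0.74],0],
  ],
)

```text
time: 42.9
position: [0.6564, -0.0798, 0.0502]
tool_rot: [-0.001, -0.707, 0.707, 0.0]
ft_force: [0.1, -0.1, -3.2]
grip_width: 0.0644
```

Emit:
arm_command(
  plan=[
    [[0,0,0],0],
    [[0,0,0],0],
    [[0,0,0],0],
  ],
)

```text
time: 43.2
position: [0.6562, -0.0798, 0.05]
tool_rot: [-0.001, -0.707, 0.707, 0.0]
ft_force: [0.7, -0.7, -3.1]
grip_width: 0.0642
```

```bash
python3 -c "
from h import *
go(.6554,-.0785,.046+pinch_z)
s=camera('scene');cv2.imwrite('pics/p19.png',cv2.resize(s['pixels'][140:240,136:256,::-1],(720,600),interpolation=cv2.INTER_NEAREST))"
```

```text
t 43.2 p [ 0.6562 -0.0798  0.05  ] jaw yaw -90.12 fingerdir [ 0.0007 -0.0002 -1.    ] F [ 0.7179 -0.7432 -3.0965] w 0.0642 q [-0.2898  0.7875  1.4575 -0.      0.8959  1.2831]
shift units [-0.0321  0.0526 -0.1586] turn None
```

View pics/p19.png

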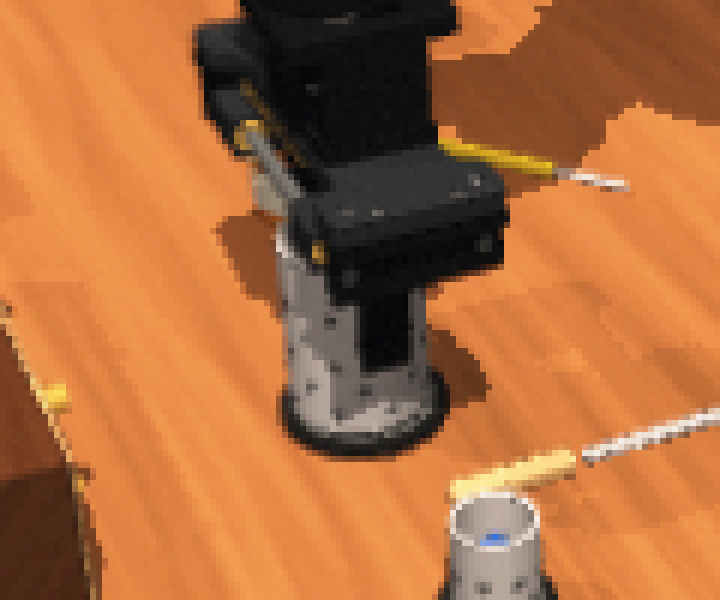

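The flask is slightly left in the disc (197,209). I'll apply the same correction as before and lower the last 4 mm.

Emit:
arm_command(
  plan=[
    [[-0.02,0.03,0],0],
    [[-0.04,0.06,-0.03],0],
    [[-0.04,0.06,-0.07],0],
    [[-0.04,0.06,-0.1],0],
    [[-0.04,0.06,-0.13],0],
  ],
)

```text
time: 43.75
position: [0.6549, -0.0782, 0.0461]
tool_rot: [0.001, 0.707, -0.707, -0.001]
ft_force: [0.0, 0.1, -3.0]
grip_width: 0.0648
```

Emit:
arm_command(
  plan=[
    [[0,0,-0.01],0],
    [[0,0,-0.02],0],
    [[0,0,-0.03],0],
    [[0,0,-0.03],0],
  ],
)

```text
time: 44.15
position: [0.655, -0.0782, 0.046]
tool_rot: [-0.001, -0.707, 0.707, 0.001]
ft_force: [-1.6, -0.0, 2.0]
grip_width: 0.0646
```

Emit:
arm_command(
  plan=[
    [[0,0,0],0],
    [[0,0,0],0],
    [[0,0,0],0],
    [[0,0,0],0],
    [[0,0,0],0],
  ],
  fingers=1,
)

```text
time: 44.65
position: [0.6551, -0.0783, 0.0455]
tool_rot: [-0.001, -0.707, 0.707, 0.001]
ft_force: [-0.3, 0.1, 0.0]
grip_width: 0.0861
```

Emit:
arm_command(
  plan=[
    [[0,0,0.4],0],
    [[0,0,1.4],0],
    [[0,0,2.8],0],
    [[0,0,4.4],0],
    [[0,0,6],0],
  ],
)

```text
time: 45.15
position: [0.6547, -0.0782, 0.1975]
tool_rot: [0.001, 0.707, -0.707, -0.001]
ft_force: [0.5, 0.3, 0.2]
grip_width: 0.087
```

Emit:
arm_command(
  plan=[
    [[-1.2,-1.2,0],0],
    [[-2.5,-2.5,0],0],
    [[-3.8,-3.8,0],0],
    [[-5,-5,0],0],
    [[-6,-6,0],0],
  ],
)

```text
time: 45.65
position: [0.5034, -0.2296, 0.1965]
tool_rot: [-0.001, -0.707, 0.707, 0.001]
ft_force: [0.3, -0.9, 0.2]
grip_width: 0.0871
```

Emit:
arm_command(
  plan=[
    [[-1,-1.2,0],0],
    [[-1.8,-2.5,0],0],
    [[-1.8,-2.5,0],0],
    [[-1.8,-2.5,0],0],
  ],
)

```text
time: 46.05
position: [0.4598, -0.2914, 0.1962]
tool_rot: [-0.002, -0.707, 0.707, 0.001]
ft_force: [-0.2, 0.4, -0.3]
grip_width: 0.0871
```

```bash
python3 - <<'E'
from h import *
st()
c=camera('top');cv2.imwrite('pics/top20.png',c['pixels'][:,:,::-1])
s=camera('scene');cv2.imwrite('pics/scene20.png',s['pixels'][:,:,::-1])
B=dict(smallest=(.656,.0774),small=(.4617,.097),large=(.5262,-.4352),largest=(.655,-.0782))
bt=dict(smallest=(.6548,.0769),small=(.4605,.0962),large=(.5251,-.4356),largest=(.6542,-.0793))
rows=[]
for n,(x,y) in B.items():
    D,h=FL[n]; X=[x,y,.008+h/1e3]; r,e,k=ring(c,proj(c,X)[0],X[2],(D/2-1.25)/1e3,'rim'); print(n,'top rim',r,e,k,'minus base mm',(r[:2]-bt[n])*1e3)
    t=[]
    for q in(c,s):
        u,v=proj(q,[x,y,.04])[0].astype(int); t.append(cv2.resize(q['pixels'][v-30:v+30,u-30:u+30,::-1],(200,200),interpolation=cv2.INTER_NEAREST))
    rows.append(np.vstack(t))
cv2.imwrite('pics/p20.png',np.hstack(rows))
E
```

```text
t 46.05 p [ 0.4598 -0.2914  0.1962] jaw yaw -90.25 fingerdir [ 0.001  -0.0003 -1.    ] F [-0.1994  0.4117 -0.2804] w 0.0871 q [-0.7706  0.4531  1.6647  0.0006  1.0229  0.8043]
smallest top rim [0.6546 0.0778 0.0172] 0.000656412013325431 37 minus base mm [-0.2237  0.8901]
small top rim [0.4612 0.0972 0.0216] 0.0008189814671484872 50 minus base mm [0.6598 1.0047]Traceback (most recent call last):
  File "<stdin>", line 9, in <module>
  File "h.py", line 29, in ring
    s,e=circ(P[m],g[m]-th); ctr=s[:2]
        ~~~~^^^^^^^^^^^^^^
  File "h.py", line 13, in circ
    c0=(P.max(0)+P.min(0))/2
        ~~~~~^^^
    return umr_maximum(a, axis, None, out, keepdims, initial, where)
ValueError: zero-size array to reduction operation maximum which has no identity
```

View pics/scene20.png

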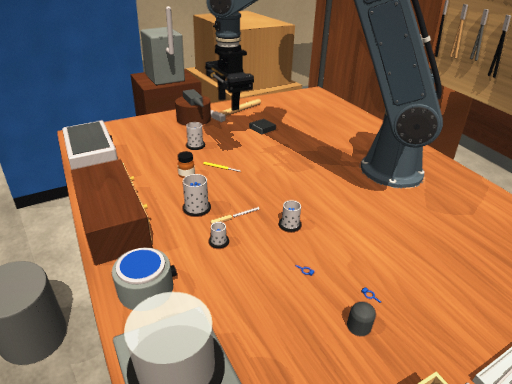

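View pics/top20.png

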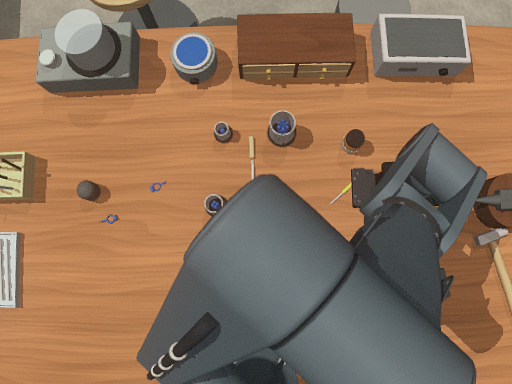

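All four flasks now stand over their trees in the scene view, at (219,234), (291,215), (195,136) and (196,194). The jar (186,163) and stake (361,318) look unmoved. The arm hides flask_large in the top view, so I'll check the others numerically.

```bash
python3 - <<'E'
from h import *
c=camera('top'); s=camera('scene')
r,e,k=ring(c,proj(c,[.655,-.0782,.094])[0],.094,.03075,'rim'); print('largest',r,e,k,(r[:2]-[.6542,-.0793])*1e3)
B=dict(smallest=(.656,.0774),small=(.4617,.097),large=(.5262,-.4352),largest=(.655,-.0782)); rows=[]
for n,(x,y) in B.items():
    t=[]
    for q in(c,s):
        u,v=proj(q,[x,y,.04])[0].astype(int); t.append(cv2.resize(q['pixels'][v-30:v+30,u-30:u+30,::-1],(200,200),interpolation=cv2.INTER_NEAREST))
    rows.append(np.vstack(t))
cv2.imwrite('pics/p21.png',np.hstack(rows))
S=np.load("scene.npy",allow_pickle=True).item()['pixels'].astype(int);T=np.load("top.npy",allow_pickle=True).item()['pixels'].astype(int)
for nm,a,b,(u,v) in(('jar s',S,s,(186,163)),('stake s',S,s,(361,318)),('jar t',T,c,(354,141)),('stake t',T,c,(88,190))):
    print(nm,np.abs(a[v-14:v+15,u-10:u+11]-b['pixels'][v-14:v+15,u-10:u+11].astype(int)).mean())
E
```

```text
largest [ 0.6541 -0.0772  0.0303] 0.0008566530250272822 80 [-0.0945  2.1276]
jar s 6.571428571428571
stake s 1.6995073891625616
jar t 12.607553366174056
stake t 15.194307608100711
```

View pics/p21.png

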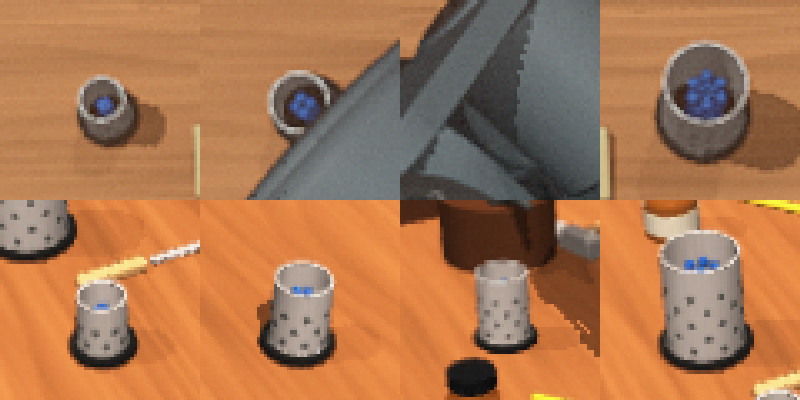

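```bash
python3 - <<'E'
from h import *
c=camera('top'); s=camera('scene')
g=lambda im,u,v:np.float32(cv2.cvtColor(im,cv2.COLOR_RGB2GRAY)[v-14:v+14,u-14:u+14])
S=np.load("scene.npy",allow_pickle=True).item()['pixels'];T=np.load("top.npy",allow_pickle=True).item()['pixels']
w=cv2.createHanningWindow((28,28),cv2.CV_32F)
for nm,a,b,(u,v) in(('jar s',S,s,(186,163)),('stake s',S,s,(361,318)),('jar t',T,c,(354,141)),('stake t',T,c,(88,190))):
    A,B=g(a,u,v),g(b['pixels'],u,v); print(nm,cv2.phaseCorrelate(A,B,w),A.mean(),B.mean())
cv2.imwrite('pics/p22.png',np.hstack([cv2.resize(x[170:210,68:108,::-1],(300,300)) for x in(T,c['pixels'])]))
E
```

```text
jar s ((-0.040050784927363026, 0.09331560608055334), 0.9977304829491509) 119.57526 124.001274
stake s ((-0.05668956821421034, 0.01260878101855667), 0.9955276049507988) 72.16709 73.64796
jar t ((-0.12000868209921656, 0.16642975105665414), 0.9980110004213121) 83.74235 97.89286
stake t ((-0.2145301004037723, 0.022768370998340615), 0.9634130317635007) 90.436226 106.65689
```

View pics/p22.png

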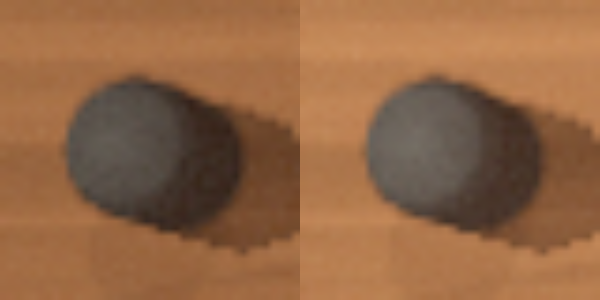

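The stake and jar haven't moved: they shifted less than 0.25 px, and the only change is picture brightness. The gripper is clear of everything, so I'll hand in.

```bash
python3 -c "
from rig import hand_in,get_obs
print(get_obs()['time']);print(hand_in())"
```

```text
46.35
the job is handed in; nothing more can be done
None
```

I set all four flasks upright over the wax trees of their own size, in order from smallest to largest, and handed the job in at 46.35 s. Each flask was lowered slowly until the wrist force showed it touching the base (2–6 N), then released.

**Centring:** the final pictures show every flask upright with the tree inside it. In the top camera, the rim-to-base offsets were:

| Flask | Offset |
|---|---|
| smallest | 0.9 mm |
| small | 1.2 mm |
| large | 1.4 mm |
| largest | 2.1 mm |

The figure for the large flask was taken just after I placed it, because the arm hid it from the top camera at the end. The scene camera still showed it upright on its base.

**Stake and jar:** neither moved (less than 0.25 px shift in either view).

**Checks that disagreed:**
- **Camera offset:** the two cameras differ by 2–3 mm on where the bases are, so I placed each flask close to the average. For the largest flask they point to opposite sides of centre, so its true error is probably 1–2 mm.
- **Scene-camera rim fits:** these were off by up to about 15 mm, because the bright inside walls and background confused them, so I didn't use them.
- **Grip width:** the large flask read 53.7 mm against its stated 55 mm. A picture check showed it properly centred in the fingers.

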